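# Load and clamp a detector's optics, then set the lamp level

### The arm

A 6-joint arm with a two-finger parallel gripper is mounted at the origin on the work surface. World frame = base frame: x ahead of the robot, y to its left, z up, the work surface at z = 0. Lengths are in m, angles in rad, forces in N, time in s.
With the tool pointing down it reaches from about 0.25 to 0.775 m from the base axis. Payload 4 kg.
Tool frame: the origin (TCP) lies at the very end of the fingers, on their centre line; the grasp point (between the pads) lies 19 mm behind it; x points along the fingers, y is the direction in which the jaws open and shut, and the axes are right-handed (so a half turn about x gives the same grasp; the last joint's range is limited). The gripper opens to 94 mm and grips with 3 to 60 N. Pads are 16 mm wide; open, the fingers measure 119 mm over their backs; the gripper's body (75 mm by 177 mm) begins 78 mm behind the grasp point.
Start: joints at [1.212, 0.087, 1.371, -0, 1.684, -0.103], TCP at [0.139, 0.532, 0.206] pointing down, gripper open.
Joint ranges: [-3.1, 3.1], [-0.76, 2.03], [0.27, 2.55], [-1.08, 4.22], [0.17, 2.65], [-2.57, 2.57]. Speed limits (rad/s): [2.79, 2.79, 3.14, 3.14, 3.14, 3.14].

### API

Orientations are given as [roll, pitch, yaw] about the fixed x, y, z axes, in that order (R = Rz(yaw) Ry(pitch) Rx(roll)).
In Python, from bench import robot gives the robot as it stands.
- The arm moves only by the tool carry_out, never from a script. Its argument "targets" is a list of rows, each a list of 5 numbers: the closure, from 0 (fully open) to 1 (shut), then the shift along the tool's x, y, z in cm, then the turn about the tool's x in degrees. In form: [[fingers, tx, ty, tz, turn], ...]. A call has 1 to 20 rows; each row shifts and turns the commanded pose from where the row before left it, along the tool's axes as they then stand; what a row does not reach is not made up. A row lasts 1/10 s, in which the tool goes at most 50 mm and 8.59 degrees, less where a joint would pass 70% of its speed; a pose out of reach is approached as far as the arm can. A call is refused whole if a number of a shift passes 5 or a number of a turn 8.59, either way. A call with a gripper value outside its range is refused whole. The fingers move at their own pace and stop on an object; the grip force is fixed at half the most. Time passes only in rows, so rows that do not move let the fingers close. It gives the time, the measured TCP pose, the force and the opening at its end, in the units of the state.
- robot.get_obs(): the state, without advancing time (a new reading comes with each control period).
- robot.snapshot(name): name is "scene" or "side" or "wrist"; returns a dict with "image" (400x640x3 uint8, red, green, blue), "camera_matrix" (3x3 intrinsics, pixels), "pose" (4x4, takes a point from camera to world coordinates). Camera axes: x right, y up, looking along -z (the intrinsics and any distortion apply to the point x, -y, -z); pixel columns grow to the right and rows downward; lengths in m; the calibration is good to about 2 mm. A picture is of the moment at which its call begins. There is no depth.
- robot.close_job(): hands the job in, once; it reports no verdict.
The state is a dict: "time": time; "joint_positions": joint angles; "qvel": joint speeds; "joint_torque": joint torques, N m; "tool_pos": TCP position; "ee_rot": TCP orientation; "wrist_force": force on the tool from outside, world axes, zero at the start; "wrist_torque": the same for the moment, N m; "width": finger opening in m.
Only numpy, scipy, OpenCV 4.12 (cv2) and the standard library are available. Lean on these libraries where they do the work, as an engineer would, in place of code of your own. Each camera call takes 0.05 s, during which the arm holds its last target. There are 200 camera calls.

### The job

Take the dust cap off the upright detector barrel and leave it in the grey tray; then drop the optics into the barrel in order: the filter at the bottom, then every spacer ring lying on the bench, then the lens on top, each lying flat. Swing the bridge fully over the barrel and screw its retaining ring clockwise all the way down so that it clamps the stack. Only then turn the lamp supply's knob clockwise until its white pointer faces the raised index mark on the dial; do not push the jar or the breadboard about.

Things in the scene. Friction and masses are not known exactly. Their poses are not given: they have to be found in the camera images.
- fixture: Fixed base plate (84 x 142 x 12 mm) with an upright aluminium barrel (outer radius 30 mm, top 62 mm above the table). Its wall is open on this body's +x and -x sides (slots 35 mm wide, from the plate up), so fingers closing along this x axis can carry a part right down. Origin: on the barrel's axis at table height, z up. The bridge's pivot post (radius 11 mm) stands at y = +75 mm.
- bore_floor (a point): Centre of the floor of the barrel's bore, 12 mm above the table. The bore is 42.6 mm wide and 50 mm deep; its top 7 mm widen like a funnel to 50 mm. Parts let fall from the top can turn on edge, so lower them through the slots onto what is below.
- mouth (a point): Centre of the barrel's open top, on its axis 62 mm above the table (the dust cap's flange rests there at the start).
- filter: Filter: flat dark glass filling an aluminium rim, 40 mm diameter, 10 mm thick, either face up. Origin at its middle (5 mm above what it lies on), z along its axis. Goes in first. Lies flat on the bench at the start; 30 g.
- spacer1: Spacer ring: broad aluminium ring with a small black web in its middle (no open hole), 40 mm diameter, 8 mm thick, either face up; origin at its middle (4 mm above what it lies on), z along its axis. Collides as a solid disc. One to three of the three spacers are present; those present go between filter and lens in any order. 25 g.
- spacer2: Spacer ring: broad aluminium ring with a small black web in its middle (no open hole), 40 mm diameter, 8 mm thick, either face up; origin at its middle (4 mm above what it lies on), z along its axis. Collides as a solid disc. One to three of the three spacers are present; those present go between filter and lens in any order. 25 g.
- spacer3: Spacer ring: broad aluminium ring with a small black web in its middle (no open hole), 40 mm diameter, 8 mm thick, either face up; origin at its middle (4 mm above what it lies on), z along its axis. Collides as a solid disc. One to three of the three spacers are present; those present go between filter and lens in any order. 25 g.
- lens: Lens: bulging clear glass in an aluminium rim, 40 mm diameter, 14 mm thick, either face up; origin at its middle (7 mm above what it lies on), z along its axis. Goes in last, on top. 40 g.
- cap: Black dust cap on the barrel at the start: flange 60 mm diameter and 4 mm thick, origin at the centre of the flange's underside, z up; below it a plug 40 mm wide and 4 mm long; above the flange a round grip, 16 mm diameter, from 4 to 26 mm above the origin. 30 g.
- tray: Fixed open grey tray, 130 (x) x 120 (y) x 18 mm, walls 4 mm; origin at the centre of its underside, on the table.
- bridge (a joint): Swing bridge, hinged about the vertical axis through pivot. 0 = fully over the barrel (against its stop, ring on the barrel's axis); grows counter-clockwise from above as it opens, up to 2.05 rad. Stays where it is left (friction 0.12 N m). The grey arm lies 72 to 82 mm above the table and is 22 mm wide, with a round collar of radius 27 mm around the ring's axis. Arm direction, closed: the fixture's -y.
- pivot (a point): On the bridge's vertical hinge axis, 72 mm above the table.
- bridge_pin (a point): Upright round steel handle pin at the arm's free end, 10 mm diameter, its top 114 mm above the table, standing 32 mm above the arm; this point is on its axis 105 mm above the table, 123 mm from the pivot axis. Pinch it from above or push it to swing the bridge.
- ring (a joint): Retaining ring on the bridge: turns clockwise seen from above as the value grows, from 0 (up, at start) to its stop at 3.9 rad (fully down). It moves down 6.4 mm per rad (25 mm in all) as it turns; friction 0.07 N m; it does not turn back by itself.
- ring_grip (a point): On the axis of the retaining ring's round knurled aluminium grip (42 mm diameter, 22 mm tall), at mid-height: 119 mm above the table when up, 94 mm when screwed down. The ring's axis is 75 mm from the pivot axis.
- presser: Spring-loaded brass pressure foot, 34 mm diameter, below the retaining ring; it goes down with the ring without turning, enters the barrel and presses on the lens with 2 to 7 N. Its underside is 66 mm above the table with the ring up; origin on the ring's axis, 66 mm below that underside.
- knob (a joint): Angle of the lamp supply's knob, grows clockwise seen from above, 0 to 4.6 rad; at 0 the pointer points along the supply's +x. Friction 0.03 N m; stays where it is left.
- knob_grip (a point): On the knob's vertical axis, 75 mm above the table, at the height to grip: the knob's bar is 42 mm long, 11 mm wide, and stands from 61 to 83 mm above the table, on a round skirt of radius 22 mm. This frame turns with the knob; its x axis runs along the bar towards the pointer.
- knob_pointer (a point): White pointer at the knob's rim, 26 mm from the axis; x axis points outward from the knob's axis.
- index_mark (a point): Raised black index mark on the white dial round the knob, 34 mm from the knob's axis; x axis points outward from the knob's axis. Fixed during a run; 1.0 to 3.4 rad clockwise of the pointer at the start.
- supply: Fixed grey lamp supply box, 130 x 120 x 50 mm; origin at the centre of its underside, under the knob's axis.
- jar: Small closed jar standing on the bench, 48 mm wide, 55 mm tall, origin at the centre of its underside. Leave it alone.
- breadboard: White breadboard, 60 x 170 mm, 22 mm tall with its components, origin at the centre of its underside. Leave it alone.

How it is judged:
By the outcome, as a careful person would: the job done as asked, in the order asked, and still so for the second after the job is handed in, with the robot touching nothing.
Of spacer1, spacer2, spacer3 only 1 to 3 are there at a start; the rules pass over those that are not, and their reading is None.
At some moment in a run one of filter, spacer1, spacer2, spacer3, lens may be knocked a few centimetres aside while the robot is not near it.
Once in a run the grip may slacken for a moment while it holds something.
It also fails if it takes over 210 s, if anything falls off the work surface, if the arm or the gripper's body presses on something with over 40 N, if the wrist force passes 120 N, or if a joint passes its speed limit or range.

## Working session

There is one attempt and no reset: what is moved stays moved. The work goes in short steps, Python scripts to look and compute and a tool call to move; the robot and the scene stay as the last step left them, time stands still between calls to the robot, and variables do not carry over. Pictures are saved under pics/ and viewed, about 12 in all and at most 16, crops included, and the job is handed in when it is done.

Besides the shell and the picture viewer there is one more tool, called after "Emit:" as a command line: name --pt "numbers of a row" for each row, then --argument value for the rest. carry_out: Moves the arm, as the interface text tells. Its arguments: {"type":"object","properties":{"targets":{"type":"array","items":{"type":"array","items":{"type":"number"}}}},"required":["targets"]}

```bash
mkdir -p pics; ls; cat > h.py <<'E'
import numpy as np, cv2
from bench import robot
def snap(n,f):
    s=robot.snapshot(n); cv2.imwrite('pics/'+f,s['image'][:,:,::-1]); np.savez('pics/'+f+'.npz',K=s['camera_matrix'],P=s['pose']); return s
def load(f):
    d=np.load('pics/'+f+'.npz'); return d['K'],d['P']
def ray(f,u,v,z):
    K,P=load(f); d=np.linalg.inv(K)@[u,v,1]; d=P[:3,:3]@[d[0],-d[1],-d[2]]; o=P[:3,3]; return o+d*(z-o[2])/d[2]
def proj(f,p):
    K,P=load(f); c=P[:3,:3].T@(np.array(p)-P[:3,3]); q=K@[c[0],-c[1],-c[2]]; return q[:2]/q[2]
E
python3 - <<'E'
from h import *
for n in ['scene','side','wrist']:
    s=snap(n,n+'0.png'); print(n,s['camera_matrix'].round(1).tolist(),s['pose'].round(3).tolist(),[k for k in s])
print(robot.get_obs())
E
```

```text
pics
scene [[395.5, 0.0, 313.7], [0.0, 395.5, 195.3], [0.0, 0.0, 1.0]] [[0.667, -0.627, 0.401, 0.921], [0.745, 0.573, -0.343, -0.267], [-0.015, 0.528, 0.849, 0.845], [0.0, 0.0, 0.0, 1.0]] ['image', 'camera_matrix', 'pose']
side [[478.8, 0.0, 311.2], [0.0, 478.8, 203.4], [0.0, 0.0, 1.0]] [[-0.992, 0.084, -0.093, 0.478], [-0.125, -0.595, 0.794, 0.918], [0.011, 0.8, 0.601, 0.774], [0.0, 0.0, 0.0, 1.0]] ['image', 'camera_matrix', 'pose']
wrist [[334.2, 0.0, 314.2], [0.0, 334.2, 199.6], [0.0, 0.0, 1.0]] [[0.254, -0.939, -0.232, 0.072], [0.967, 0.246, 0.063, 0.549], [-0.002, -0.24, 0.971, 0.383], [0.0, 0.0, 0.0, 1.0]] ['image', 'camera_matrix', 'pose']
{'time': 0.15, 'joint_positions': array([ 1.21190497e+00,  8.77967569e-02,  1.37185299e+00, -3.72433256e-06,
        1.68358185e+00, -1.03098013e-01]), 'qvel': array([-1.87415283e-03, -2.75938777e-03, -5.26866548e-03,  6.29112484e-05,
       -1.11900251e-03,  4.92569141e-04]), 'joint_torque': array([ 1.22223570e-03, -3.40642440e+01, -3.02793610e+01,  7.18327775e-02,
        3.05122719e-02, -1.09850598e-04]), 'tool_pos': array([0.13902164, 0.53172963, 0.20459419]), 'ee_rot': array([-1.67163597,  1.56915738, -1.92742973]), 'wrist_force': array([ 0.00283689, -0.51806128,  0.0949729 ]), 'wrist_torque': array([ 0.01492484,  0.01974786, -0.01858396]), 'width': 0.09402955067442116}
```

View pics/scene0.png

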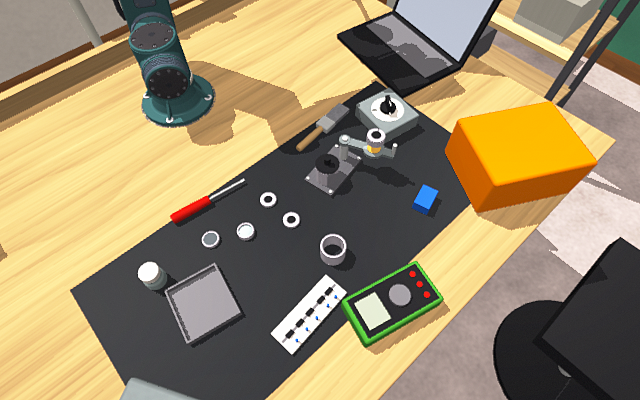

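View pics/side0.png

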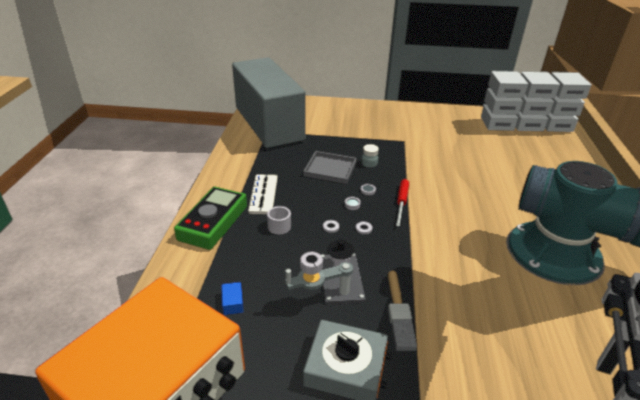

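The scene view shows the filter at (210,239), lens (246,231), two spacers (268,199) and (291,219), tray (204,303), jar (152,276), capped barrel (328,165), bridge with ring (376,140) and knob (389,103). The side view agrees: filter (368,188), lens (352,202), spacers (331,226) and (364,227).

```bash
python3 - <<'E'
from h import *
S='scene0.png';D='side0.png'
for n,a,b,z in [('filter',(210,239),(368,188),.01),('lens',(246,231),(352,202),.014),('sp1',(268,199),(364,227),.008),('sp2',(291,219),(331,226),.008),('captop',(327,157),(341,244),.088),('jar',(150,268),(371,149),.055),('ringtop',(376,133),(312,258),.130),('knobtop',(389,99),(347,341),.083),('post',(345,140),(347,267),.082)]:
    print(n,ray(S,*a,z).round(3),ray(D,*b,z).round(3))
for n,a in [('traycorner',c) for c in [(166,302),(216,264),(242,318),(192,343)]]: print(n,ray(S,*a,.018).round(3))
K=[]
a=cv2.imread('pics/'+S)[85:235,230:430]; b=cv2.imread('pics/'+D)[170:390,250:450]
cv2.imwrite('pics/c1.png',cv2.resize(a,(800,600),interpolation=3))
cv2.imwrite('pics/c2.png',cv2.resize(b,(545,600),interpolation=3))
E
```

```text
filter [ 0.453 -0.189  0.01 ] [ 0.449 -0.184  0.01 ]
lens [ 0.495 -0.115  0.014] [ 0.489 -0.108  0.014]
sp1 [ 0.458 -0.02   0.008] [ 0.454 -0.015  0.008]
sp2 [ 0.539 -0.015  0.008] [ 0.536 -0.008  0.008]
captop [0.505 0.134 0.088] [0.503 0.146 0.088]
jar [ 0.449 -0.327  0.055] [ 0.448 -0.322  0.055]
ringtop [0.554 0.245 0.13 ] [0.554 0.242 0.13 ]
knobtop [0.472 0.39  0.083] [0.474 0.391 0.083]
post [0.493 0.206 0.082] [0.486 0.208 0.082]
traycorner [ 0.518 -0.343  0.018]
traycorner [ 0.518 -0.215  0.018]
traycorner [ 0.653 -0.243  0.018]
traycorner [ 0.626 -0.347  0.018]
```

View pics/c1.png

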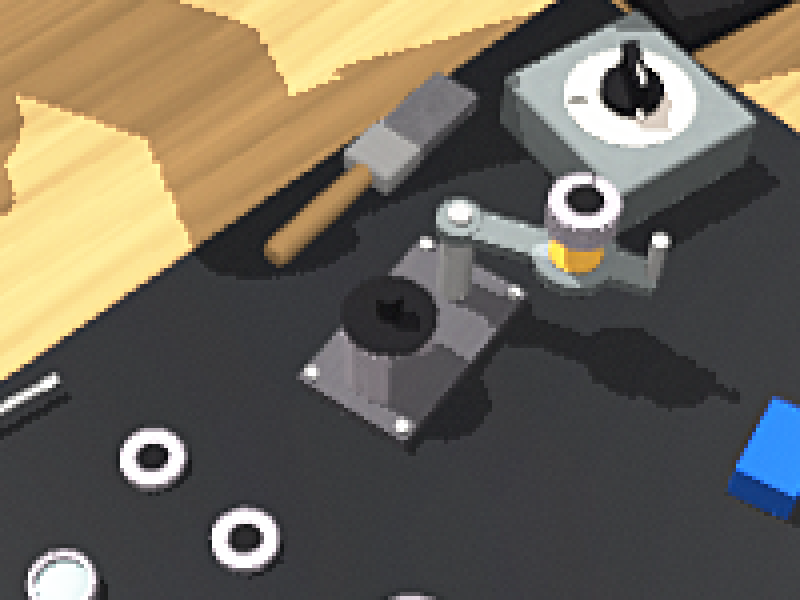

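View pics/c2.png

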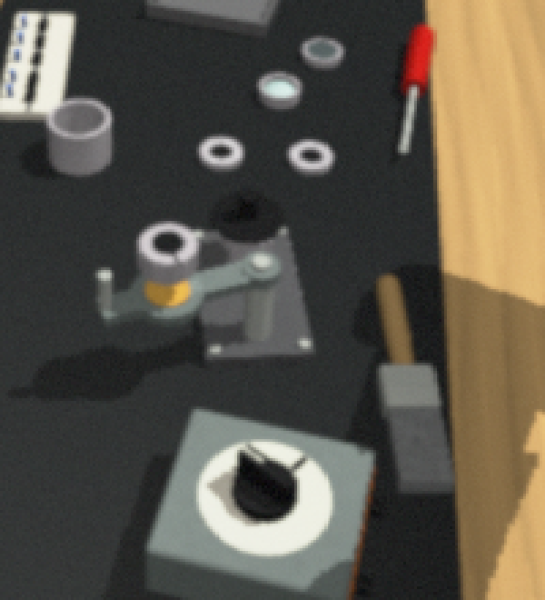

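View pics/wrist0.png

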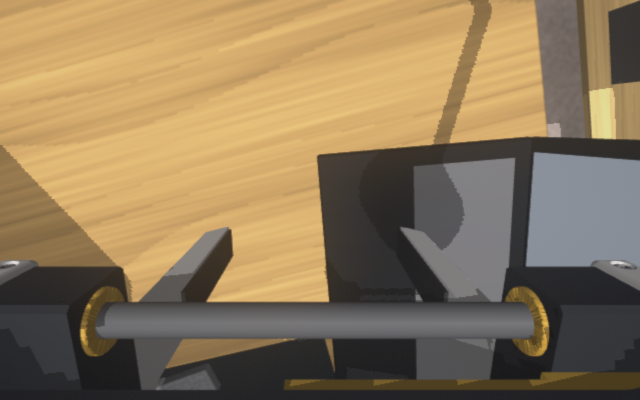

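The crops show the plate's screws at c1 (427,243), (516,293), (310,372), (403,427), the cap flange at (390,316) and the pivot head at (460,212). The bridge stands well open. On the dial, the pointer is near c2 (247,455) and the index mark near c2 (296,463).

```bash
cat >> h.py <<'E'
from scipy.spatial.transform import Rotation as Ro
def state():
    o=robot.get_obs(); return o,Ro.from_euler('xyz',o['ee_rot']).as_matrix()
def go(p,yaw=None):
    "print shift in tool axes (cm) to put TCP at p and turn (deg) so tool y is along yaw (mod 180, nearest); shift given in present and turned axes"
    o,R=state(); d=(np.array(p)-o['tool_pos'])*100
    cur=np.degrees(np.arctan2(R[1,1],R[0,1])); t=0
    if yaw is not None: t=-((yaw-cur+90)%180-90)
    R2=R@Ro.from_euler('x',t,degrees=True).as_matrix()
    print('t%.1f tcp'%o['time'],o['tool_pos'].round(4),'yaw %.1f'%cur,'F',o['wrist_force'].round(1),'w %.4f'%o['width'],'\n shift now',(R.T@d).round(2),'turn %.1f'%t,'shift after turn',(R2.T@d).round(2),'j6 %.2f'%o['joint_positions'][5])
E
python3 - <<'E'
from h import *
S='scene0.png';D='side0.png'
f=lambda x,y:(230+x/4,85+y/4)
q=[ray(S,*f(*c),.014)[:2] for c in [(427,243),(516,293),(310,372),(403,427)]]
for a in q: print(a.round(4))
y=(q[0]-q[2]+q[1]-q[3]); x=(q[1]-q[0]+q[3]-q[2]); print('yaw x',np.degrees(np.arctan2(x[1],x[0])),'from y',np.degrees(np.arctan2(-y[0],y[1])),'mean',np.mean(q,0))
print('flange',ray(S,*f(390,316),.066),'post',ray(S,*f(460,212),.085))
g=lambda x,y:(250+x*200/545,170+y*220/600)
print('flange side',ray(D,*g(248,220),.066),'post',ray(D,*g(262,262),.085), 'pin',ray(S,*f(661,240),.114),ray(D,*g(104,275),.114))
k=[ray(D,*g(265,497),.061),ray(D,*g(247,455),.07),ray(D,*g(297,463),.052)]
print(k,[proj('wrist0.png',robot.get_obs()['tool_pos'])])
go([.504,.142,.2],15); print(state()[1].round(2))
E
```

```text
[0.4542 0.2181]
[0.5238 0.2321]
[0.4797 0.0911]
[0.5497 0.1064]
yaw x 11.857328578303163 from y 11.490301665891804 mean [0.50183449 0.16189281]
flange [0.50924941 0.13192261 0.066     ] post [0.49014754 0.20860686 0.085     ]
flange side [0.50224702 0.14331994 0.066     ] post [0.48772516 0.20891176 0.085     ] pin [0.60179546 0.26249344 0.114     ] [0.5974768  0.26705959 0.114     ]
[array([0.47184231, 0.39832623, 0.061     ]), array([0.48573209, 0.37405676, 0.07      ]), array([0.45226446, 0.36216707, 0.052     ])] [array([314.77672969, 242.02356919])]
t0.1 tcp [0.139  0.5317 0.2046] yaw 75.3 F [ 0.  -0.5  0.1] w 0.0940 
 shift now [  0.5  -28.47  45.17] turn 60.3 shift after turn [ 0.5  25.17 47.09] j6 -0.10
[[-0.    0.25  0.97]
 [-0.    0.97 -0.25]
 [-1.   -0.   -0.  ]]
```

Emit:
carry_out --pt "0 0 0 0 7.95" --pt "0 0 0 0 7.95" --pt "0 0 0 0 7.95" --pt "0 0 0 0 7.95" --pt "0 0 0 0 7.95" --pt "0 0 0 0 7.95" --pt "0 0 0 0 7.95" --pt "0 0 0 0 7.95" --pt "0 0 2.5 4.2 0" --pt "0 0 2.5 4.2 0" --pt "0 0 2.5 4.2 0" --pt "0 0 2.5 4.2 0" --pt "0 0 2.5 4.2 0" --pt "0 0 2.5 4.2 0" --pt "0 0 2.5 4.2 0" --pt "0 0 2.5 4.2 0" --pt "0 0 2.5 4.2 0" --pt "0 0 2.5 4.2 0" --pt "0 0 2.5 3.2 0" --pt "0 0 0 0 0"

```text
time: 2.15
tool_pos: [0.5029, 0.1419, 0.2042]
ee_rot: [-0.652, 1.569, -2.024]
wrist_force: [-0.3, 0.2, -0.7]
width: 0.0939
```

```bash
python3 - <<'E'
from h import *
go([.504,.1355,.2],11.7)
snap('wrist','w1.png'); print(proj('w1.png',[.504,.1355,.088]))
go([.504,.1355,.2],11.7)
E
```

```text
t2.1 tcp [0.5029 0.1419 0.2042] yaw 11.4 F [-0.3  0.2 -0.7] w 0.0939 
 shift now [ 0.42 -0.02  0.65] turn -0.3 shift after turn [ 0.42 -0.02  0.65] j6 -0.03
[313.98820642 202.17102627]
t2.2 tcp [0.5012 0.1438 0.2044] yaw 11.5 F [-1.  -0.6 -0.1] w 0.0942 
 shift now [0.44 0.11 0.87] turn -0.2 shift after turn [0.44 0.1  0.87] j6 -0.03
```

View pics/w1.png

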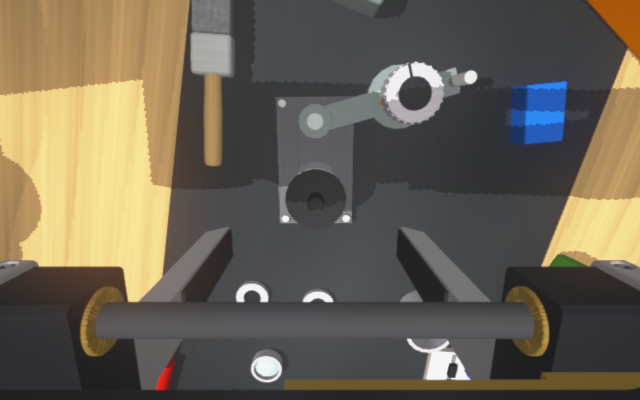

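The wrist view shows the cap flange at (316,197) and grip at (315,203), the post at (315,121), the ring at (414,93) and the pin at (470,77). The plate is square to the image, so the yaw is right.

```bash
python3 - <<'E'
from h import *
W='w1.png'
for n,p in dict(flange=(316,197,.066),grip=(315,203,.088),post=(315,121,.088),ring=(414,92,.130),pin=(470,76,.114),s1=(282,103,.013),s2=(285,218,.013),s3=(347,217,.013)).items(): print(n,ray(W,*p).round(4))
a=ray(W,282,103,.013);b=ray(W,285,218,.013);c=ray(W,347,217,.013)
print(np.degrees(np.arctan2(*(c-b)[[1,0]])),np.degrees(np.arctan2(-(a-b)[0],(a-b)[1])))
s=np.array(cv2.imread('pics/w1.png'))
go([.504,.1355,.2],11.7)
E
```

```text
flange [0.506  0.1354 0.066 ]
grip [0.5051 0.1349 0.088 ]
post [0.4907 0.2063 0.088 ]
ring [0.5566 0.2408 0.13  ]
pin [0.5994 0.2623 0.114 ]
s1 [0.4529 0.2167 0.013 ]
s2 [0.4785 0.0914 0.013 ]
s3 [0.5485 0.1067 0.013 ]
12.305398244872476 11.532882797803433
t2.2 tcp [0.5012 0.1438 0.2044] yaw 11.5 F [-1.  -0.6 -0.1] w 0.0942 
 shift now [0.44 0.11 0.87] turn -0.2 shift after turn [0.44 0.1  0.87] j6 -0.03
```

Emit:
carry_out --pt "0.5 0 0.2 0.9 0.3" --pt "0.5 3 0 0 0" --pt "0.5 3 0 0 0" --pt "0.5 3 0 0 0" --pt "0.5 2.5 0 0 0" --pt "0.5 1.7 0 0 0" --pt "0.5 0 0 0 0" --pt "1 0 0 0 0" --pt "1 0 0 0 0" --pt "1 0 0 0 0" --pt "1 0 0 0 0" --pt "1 0 0 0 0" --pt "1 0 0 0 0" --pt "1 0 0 0 0"

```text
time: 3.6
tool_pos: [0.5048, 0.1373, 0.0745]
ee_rot: [1.652, 1.569, 0.281]
wrist_force: [-0.2, 0.1, 4.8]
width: 0.0153
```

```bash
python3 - <<'E'
from h import *
go([.58,-.287,.15],11.7)
E
```

```text
t3.6 tcp [0.5048 0.1373 0.0745] yaw 11.4 F [-0.2  0.1  4.8] w 0.0153 
 shift now [-7.56 -1.03 43.07] turn -0.3 shift after turn [-7.56 -1.23 43.07] j6 -0.04
```

Emit:
carry_out --pt "1 -1 0 0 0" --pt "1 -2 0 0 0" --pt "1 -3 0 0 0" --pt "1 -3 0 0 0" --pt "1 0 -0.1 3 0" --pt "1 0 -0.1 4 0" --pt "1 0 -0.1 4 0" --pt "1 0 -0.1 4 0" --pt "1 0 -0.1 4 0" --pt "1 0 -0.1 4 0" --pt "1 0 -0.1 4 0" --pt "1 0 -0.1 4 0" --pt "1 0 -0.1 4 0" --pt "1 0 -0.1 4 0" --pt "1 0 -0.1 3 0" --pt "1 0 0 0 0" --pt "1 0 0 0 0"

```text
time: 5.3
tool_pos: [0.5763, -0.2769, 0.1628]
ee_rot: [-2.625, 1.569, 2.286]
wrist_force: [-0.3, 0.4, 0.5]
width: 0.0147
```

```bash
python3 - <<'E'
from h import *
s=snap('wrist','w2.png'); a=s['image']; b=snap('scene','sc2.png')['image']
cv2.imwrite('pics/m2.png',np.hstack([a,b[180:380,100:420].repeat(2,0).repeat(2,1)])[:, :, ::-1][:,:, :] if 0 else np.vstack([a[:,:],b])[:, :, ::-1][::1] if 0 else cv2.resize(np.hstack([a,b])[:,:,::-1],(800,250)))
go([.58,-.287,.15],11.7)
E
```

```text
t5.4 tcp [ 0.5766 -0.2756  0.1634] yaw 11.5 F [ 0.4  0.  -0.6] w 0.0151 
 shift now [1.34 0.1  1.18] turn -0.2 shift after turn [1.34 0.1  1.18] j6 -0.74
```

View pics/w2.png

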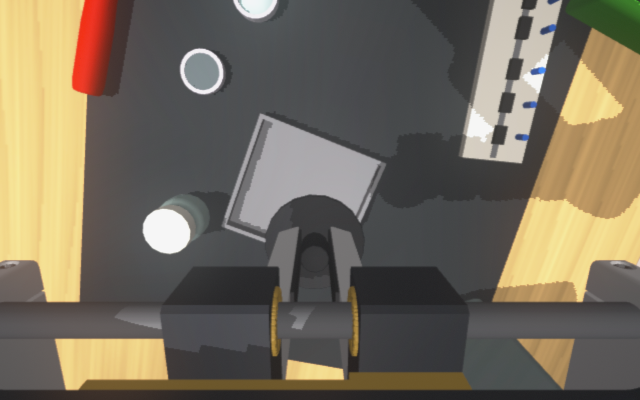

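Cap held over the tray. The tray corners are at (262,115), (385,162) and (223,228); the filter is at (203,71).

```bash
python3 - <<'E'
from h import *
c=[ray('w2.png',*p,.018) for p in [(262,115),(385,162),(223,228)]]
print(np.round(c,3),[np.linalg.norm(c[0]-c[i]) for i in (1,2)]); m=(c[1]+c[2])/2; print(m, ray('w2.png',203,71,.01)); go([m[0],m[1],.05],11.7)
E
```

```text
[[ 0.514 -0.217  0.018]
 [ 0.638 -0.237  0.018]
 [ 0.493 -0.335  0.018]] [np.float64(0.12572729603384636), np.float64(0.1199484274934978)]
[ 0.56583913 -0.28602765  0.018     ] [ 0.45280711 -0.18848544  0.01      ]
t5.4 tcp [ 0.5766 -0.2756  0.1634] yaw 11.5 F [ 0.4  0.  -0.6] w 0.0151 
 shift now [11.34 -1.26  0.81] turn -0.2 shift after turn [11.34 -1.27  0.81] j6 -0.74
```

Emit:
carry_out --pt "1 2 -1.3 0.8 0" --pt "1 3 0 0 0" --pt "1 3 0 0 0" --pt "1 3 0 0 0" --pt "1 2 0 0 0" --pt "1 0.5 0 0 0" --pt "1 0.3 0 0 0" --pt "1 0 0 0 0" --pt "0.6 0 0 0 0" --pt "0.5 0 0 0 0" --pt "0.5 0 0 0 0" --pt "0.5 -1 0 0 0" --pt "0.5 -3 0 0 0" --pt "0.5 -3 0 0 0" --pt "0.5 -3 0 0 0" --pt "0.5 -3 0 0 0" --pt "0.4 0 0 0 0" --pt "0.4 0 0 0 0"

```text
time: 7.2
tool_pos: [0.566, -0.2874, 0.1568]
ee_rot: [0.847, 1.568, -0.525]
wrist_force: [-0.1, -0.2, -1.1]
width: 0.056
```

```bash
python3 - <<'E'
from h import *
snap('wrist','w3.png')
go([.4522,-.1880,.15],11.7)
E
```

```text
t7.2 tcp [ 0.5652 -0.2869  0.1549] yaw 11.4 F [ 0.3 -0.5 -0.7] w 0.0560 
 shift now [  0.5   -9.12 -11.94] turn -0.3 shift after turn [  0.5   -9.06 -11.98] j6 -0.76
```

View pics/w3.png

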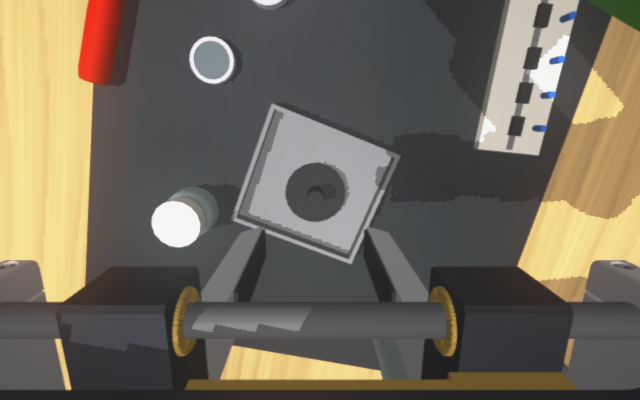

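Cap lies flat in the tray at (316,191); the filter is at (212,60). Moving over the filter for a close measurement.

Emit:
carry_out --pt "0.35 0 -2.3 -3 0" --pt "0.35 0 -2.3 -3 0" --pt "0.35 0 -2.3 -3 0" --pt "0.35 0 -2.2 -3 0.3" --pt "0.35 0 0 0 0" --pt "0.35 0 0 0 0" --pt "0.35 0 0 0 0"

```text
time: 7.95
tool_pos: [0.453, -0.188, 0.1547]
ee_rot: [-2.183, 1.57, 2.723]
wrist_force: [-0.1, 0.7, -0.3]
width: 0.0612
```

```bash
cat >> h.py <<'E'
def disc(f,z,diam=.04,near=None,thr=130):
    "bright rims seen in a wrist picture: fit ellipse, cast the centre onto z, print those of the right size"
    g=cv2.cvtColor(cv2.imread('pics/'+f),cv2.COLOR_BGR2GRAY); K,P=load(f)
    cs,_=cv2.findContours((g>thr).astype(np.uint8),cv2.RETR_EXTERNAL,cv2.CHAIN_APPROX_NONE); out=[]
    for c in cs:
        if len(c)<30: continue
        h=cv2.convexHull(c); (u,v),(a,b),_=cv2.fitEllipse(h)
        p=ray(f,u,v,z); D=(a+b)/2*(P[2,3]-z)/K[0,0]
        if abs(D-diam)<.007 and min(a,b)/max(a,b)>.8: out.append(p); print(' disc px',(round(u),round(v)),'D %.4f'%D,p.round(4))
    return out
E
python3 - <<'E'
from h import *
snap('wrist','w4.png')
for p in disc('w4.png',.010): go([p[0],p[1],.003],11.7)
E
```

```text
disc px (283, 344) D 0.0395 [ 0.4525 -0.369   0.01  ]
 disc px (312, 189) D 0.0394 [ 0.4508 -0.1887  0.01  ]
 disc px (368, 123) D 0.0428 [ 0.4909 -0.1156  0.01  ]
 disc px (446, 20) D 0.0462 [ 0.5374 -0.0169  0.01  ]
 disc px (354, 7) D 0.0466 [ 0.456  -0.0221  0.01  ]
t8.0 tcp [ 0.4532 -0.1882  0.1549] yaw 11.1 F [0.6 0.2 0. ] w 0.0609 
 shift now [15.19 -3.55 17.73] turn -0.6 shift after turn [15.19 -3.73 17.69] j6 -0.70
t8.0 tcp [ 0.4532 -0.1882  0.1549] yaw 11.1 F [0.6 0.2 0. ] w 0.0609 
 shift now [ 1.519e+01 -2.300e-01  1.000e-02] turn -0.6 shift after turn [15.19 -0.23  0.  ] j6 -0.70
t8.0 tcp [ 0.4532 -0.1882  0.1549] yaw 11.1 F [0.6 0.2 0. ] w 0.0609 
 shift now [15.19  5.11 -6.39] turn -0.6 shift after turn [15.19  5.17 -6.34] j6 -0.70
t8.0 tcp [ 0.4532 -0.1882  0.1549] yaw 11.1 F [0.6 0.2 0. ] w 0.0609 
 shift now [ 15.19  11.58 -15.18] turn -0.6 shift after turn [ 15.19  11.73 -15.06] j6 -0.70
t8.0 tcp [ 0.4532 -0.1882  0.1549] yaw 11.1 F [0.6 0.2 0. ] w 0.0609 
 shift now [ 15.19   3.48 -16.24] turn -0.6 shift after turn [ 15.19   3.65 -16.2 ] j6 -0.70
```

Emit:
carry_out --pt "0.4 2 -0.2 0 -0.6" --pt "0.4 4 0 0 0" --pt "0.4 4 0 0 0" --pt "0.4 3 0 0 0" --pt "0.4 1.5 0 0 0" --pt "0.4 0.6 0 0 0" --pt "0.4 0 0 0 0" --pt "1 0 0 0 0" --pt "1 0 0 0 0" --pt "1 0 0 0 0" --pt "1 0 0 0 0" --pt "1 0 0 0 0"

```text
time: 9.2
tool_pos: [0.4517, -0.1886, 0.0058]
ee_rot: [0.835, 1.568, -0.531]
wrist_force: [-0.4, -0.0, 4.1]
width: 0.0387
```

```bash
python3 - <<'E'
from h import *
go([.5052,.135,.17],11.7)
E
```

```text
t9.2 tcp [ 0.4517 -0.1886  0.0058] yaw 11.7 F [-0.4 -0.   4.1] w 0.0387 
 shift now [-16.45  11.86 -30.56] turn 0.0 shift after turn [-16.45  11.84 -30.57] j6 -0.72
```

Emit:
carry_out --pt "0.5 0 0 0 0" --pt "0.5 0 0 0 0" --pt "0.5 0.3 0 0 0" --pt "0.5 0 0 0 0" --pt "0.5 0 0 0 0"

```text
time: 9.7
tool_pos: [0.4502, -0.1877, 0.0009]
ee_rot: [-2.386, 1.57, 2.531]
wrist_force: [-0.4, -0.2, 0.8]
width: 0.0469
```

Emit:
carry_out --pt "1 0 0 0 0" --pt "1 0 0 0 0" --pt "1 0 0 0 0" --pt "1 0 0 0 0" --pt "1 0 0 0 0" --pt "1 -1 0 0 0" --pt "1 -3 0 0 0" --pt "1 -4 0 0 0" --pt "1 -4 0 0 0" --pt "1 -4 0 0 0" --pt "1 0 0 0 0" --pt "1 0 1.5 -3.9 0" --pt "1 0 1.5 -3.9 0" --pt "1 0 1.5 -3.8 0" --pt "1 0 1.5 -3.8 0" --pt "1 0 1.5 -3.8 0" --pt "1 0 1.5 -3.8 0" --pt "1 0 1.4 -3.8 0" --pt "1 0 1.4 -3.8 0" --pt "1 0 0 0 0"

```text
time: 11.7
tool_pos: [0.5035, 0.1399, 0.161]
ee_rot: [-2.967, 1.569, 1.957]
wrist_force: [-0.1, -1.0, -1.4]
width: 0.0389
```

```bash
python3 - <<'E'
from h import *
for i in range(4):
    snap('wrist','w5.png'); go([.5052,.135,.17],11.7)
E
```

```text
t11.8 tcp [0.5034 0.1376 0.161 ] yaw 12.0 F [-0.3 -0.9 -0.4] w 0.0391 
 shift now [-0.9   0.12  0.29] turn 0.3 shift after turn [-0.9   0.12  0.29] j6 -0.05
t11.8 tcp [0.5034 0.1362 0.161 ] yaw 11.9 F [-0.3 -0.1  0.3] w 0.0390 
 shift now [-0.9   0.15  0.15] turn 0.2 shift after turn [-0.9   0.15  0.15] j6 -0.05
t11.8 tcp [0.5035 0.1353 0.1611] yaw 11.8 F [ 0.7 -0.  -0.3] w 0.0392 
 shift now [-0.89  0.16  0.07] turn 0.1 shift after turn [-0.89  0.16  0.07] j6 -0.05
t11.9 tcp [0.5036 0.1348 0.1612] yaw 11.7 F [-0.3 -1.3  0.6] w 0.0389 
 shift now [-0.88  0.16  0.01] turn -0.0 shift after turn [-0.88  0.16  0.01] j6 -0.05
```

View pics/w5.png

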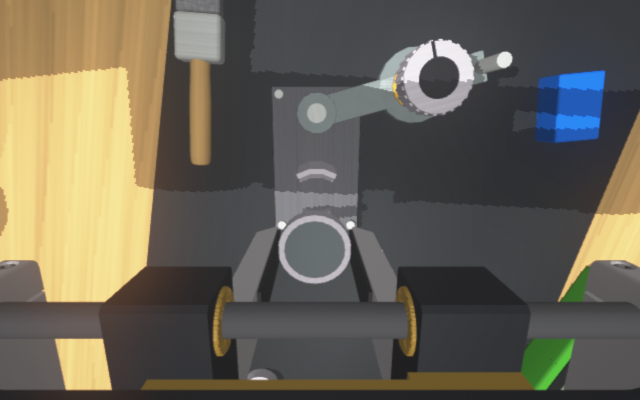

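The filter is held level at (314,249). The barrel's far wall arc shows at (316,172) and the post at (316,112).

```bash
python3 - <<'E'
from h import *
W='w5.png'; a=np.radians(11.7); ey=np.array([-np.sin(a),np.cos(a)]); ex=np.array([ey[1],-ey[0]])
B=np.array([.5052,.135])
d=ray(W,314.5,249,.170); t=state()[0]['tool_pos']; print('disc',d.round(4),'rel B ex,ey',((d[:2]-B)@ex).round(4),((d[:2]-B)@ey).round(4),'tcp',((t[:2]-B)@ex).round(4),((t[:2]-B)@ey).round(4))
p=ray(W,316,112,.088)[:2]; print('post rel B',(p-B)@ex,(p-B)@ey)
g=cv2.cvtColor(cv2.imread('pics/'+W),cv2.COLOR_BGR2GRAY); print(g[160:200,316].tolist())
for v in range(164,184,2): 
    q=ray(W,316,v,.062)[:2]-B; print(v,(q@ex).round(4),(q@ey).round(4))
w=ray('w1.png',315,121,.088)[:2]-B;print('post w1',w@ex,w@ey)
E
```

```text
disc [0.504  0.1348 0.17  ] rel B ex,ey -0.0012 0.0001 tcp -0.0016 0.0001
post rel B -0.0001344959648067589 0.07318698867940528
[98, 105, 108, 109, 109, 110, 109, 109, 119, 170, 180, 180, 180, 174, 138, 130, 129, 131, 106, 98, 97, 97, 97, 97, 97, 98, 97, 98, 97, 97, 97, 97, 103, 134, 140, 140, 140, 140, 140, 139]
164 0.0 0.0315
166 0.0 0.0299
168 0.0 0.0282
170 0.0 0.0265
172 0.0 0.0248
174 0.0 0.0231
176 0.0 0.0214
178 0.0 0.0197
180 0.0 0.018
182 0.0 0.0163
post w1 0.0002906758917191627 0.07271681312431798
```

Emit:
carry_out --pt "1 0 0.14 0.2 0" --pt "1 3 0 0 0" --pt "1 3 0 0 0" --pt "1 3 0 0 0" --pt "1 0.6 0 0 0" --pt "1 0.5 0 0 0" --pt "1 0.3 0 0 0" --pt "1 0.3 0 0 0" --pt "1 0 0 0 0" --pt "1 0 0 0 0"

```text
time: 12.9
tool_pos: [0.5063, 0.1341, 0.0554]
ee_rot: [1.546, 1.569, 0.18]
wrist_force: [-0.2, 0.5, -0.2]
width: 0.039
```

```bash
python3 - <<'E'
from h import *
snap('side','s6.png');go([.5052,.135,.014],11.7)
E
```

```text
t12.9 tcp [0.5062 0.1342 0.0553] yaw 11.8 F [ 0.   0.3 -0.5] w 0.0392 
 shift now [ 4.13 -0.08 -0.1 ] turn 0.1 shift after turn [ 4.13 -0.08 -0.1 ] j6 -0.05
```

Emit:
carry_out --pt "1 0.5 0 0 0" --pt "1 0.5 0 0 0" --pt "1 0.5 0 0 0" --pt "1 0.5 0 0 0" --pt "1 0 0 0 0"

```text
time: 13.45
tool_pos: [0.5048, 0.1339, 0.0332]
ee_rot: [-1.652, 1.568, -3.018]
wrist_force: [-0.8, -0.2, 0.2]
width: 0.0389
```

Emit:
carry_out --pt "1 0.6 0 0 0" --pt "1 0.6 0 0 0" --pt "1 0.5 0 0 0" --pt "1 0.2 0 0 0" --pt "1 0 0 0 0" --pt "1 0 0 0 0"

```text
time: 14.05
tool_pos: [0.5058, 0.134, 0.0156]
ee_rot: [1.906, 1.571, 0.54]
wrist_force: [0.9, -0.2, -0.7]
width: 0.039
```

```bash
python3 - <<'E'
from h import *
go([.5052,.135,.014],11.7)
E
```

```text
t14.1 tcp [0.5058 0.134  0.0156] yaw 11.7 F [ 0.9 -0.2 -0.7] w 0.0390 
 shift now [ 0.16 -0.04 -0.11] turn 0.0 shift after turn [ 0.16 -0.04 -0.11] j6 -0.05
```

Emit:
carry_out --pt "1 0.15 0 0 0" --pt "1 0 0 0 0" --pt "0.5 0 0 0 0" --pt "0.45 0 0 0 0" --pt "0.45 0 0 0 0" --pt "0.45 -1 0 0 0" --pt "0.45 -3 0 0 0" --pt "0.45 -4 0 0 0" --pt "0.45 -4 0 0 0" --pt "0.4 -2 0 0 0" --pt "0.4 0 0 3.8 0" --pt "0.4 0 0 3.8 0" --pt "0.4 0 0 3.9 0" --pt "0.4 0 0 3.9 0" --pt "0.4 0 0 0 0" --pt "0.4 0 0 0 0" --pt "0.4 0 0 0 0" --pt "0.4 0 0 0 0"

```text
time: 15.85
tool_pos: [0.5369, -0.0156, 0.1542]
ee_rot: [2.338, 1.57, 0.974]
wrist_force: [0.5, 0.2, 0.4]
width: 0.0562
```

```bash
python3 - <<'E'
from h import *
snap('wrist','w7.png')
for p in disc('w7.png',.008): go([p[0],p[1],.001],11.7)
# stretch barrel region
E
```

```text
disc px (286, 258) D 0.0375 [ 0.5231 -0.0943  0.008 ]
 disc px (316, 188) D 0.0395 [ 0.5385 -0.0151  0.008 ]
 disc px (233, 177) D 0.0400 [ 0.456  -0.0205  0.008 ]
t15.9 tcp [ 0.5369 -0.0156  0.1542] yaw 11.9 F [ 0.3 -0.7  0.2] w 0.0561 
 shift now [15.32 -2.97  7.42] turn 0.2 shift after turn [15.32 -2.95  7.43] j6 -0.34
t15.9 tcp [ 0.5369 -0.0156  0.1542] yaw 11.9 F [ 0.3 -0.7  0.2] w 0.0561 
 shift now [ 1.532e+01  1.600e-01 -1.000e-02] turn 0.2 shift after turn [ 1.532e+01  1.600e-01 -1.000e-02] j6 -0.34
t15.9 tcp [ 0.5369 -0.0156  0.1542] yaw 11.9 F [ 0.3 -0.7  0.2] w 0.0561 
 shift now [15.32 -8.02 -1.17] turn 0.2 shift after turn [15.32 -8.03 -1.15] j6 -0.34
```

View pics/w7.png

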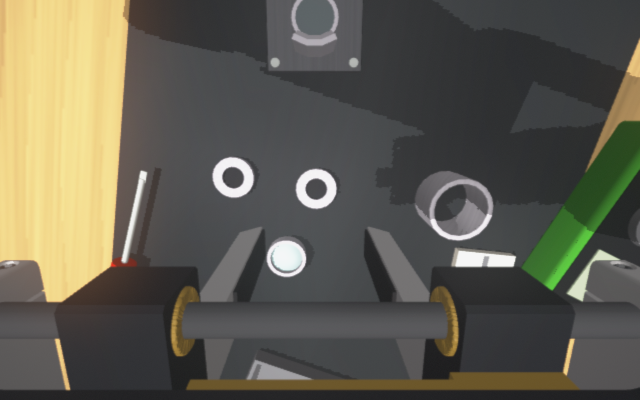

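The filter lies flat in the bore at (315,18). The spacers are at (316,188) and (233,177), and the lens has been knocked to (286,258). Picking the near spacer.

Emit:
carry_out --pt "0.4 2 0.16 0 0" --pt "0.4 4 0 0 0" --pt "0.4 4 0 0 0" --pt "0.4 3 0 0 0" --pt "0.4 1.6 0 0 0" --pt "0.4 0.7 0 0 0" --pt "0.4 0 0 0 0" --pt "0.4 0 0 0 0" --pt "1 0 0 0 0" --pt "1 0 0 0 0" --pt "1 0 0 0 0" --pt "1 0 0 0 0" --pt "1 0 0 0 0" --pt "1 0 0 0 0"

```text
time: 17.3
tool_pos: [0.5389, -0.0164, 0.0014]
ee_rot: [1.661, 1.57, 0.295]
wrist_force: [-0.2, 1.2, 1.5]
width: 0.0387
```

```bash
python3 - <<'E'
from h import *
go([.5058,.134,.15],11.7)
E
```

```text
t17.3 tcp [ 0.5389 -0.0164  0.0014] yaw 11.7 F [-0.2  1.2  1.5] w 0.0387 
 shift now [-14.86  -0.17 -15.4 ] turn 0.0 shift after turn [-14.86  -0.18 -15.4 ] j6 -0.34
```

Emit:
carry_out --pt "1 -1 0 0 0" --pt "1 -3 0 0 0" --pt "1 -4 0 0 0" --pt "1 -3 0 0 0" --pt "1 0 -0.1 -3 0" --pt "1 0 -0.1 -4 0" --pt "1 0 0 -4 0" --pt "1 0 0 -3.2 0" --pt "1 0 0 -1.2 0" --pt "1 0 0 0 0" --pt "1 0 0 0 0" --pt "1 0 0 0 0" --pt "1 0 0 0 0" --pt "1 0 0 0 0"

```text
time: 18.7
tool_pos: [0.5055, 0.133, 0.1109]
ee_rot: [-1.077, 1.571, -2.445]
wrist_force: [0.2, -0.7, 0.6]
width: 0.0388
```

```bash
python3 - <<'E'
from h import *
go([.5058,.134,.055],11.7)
E
```

```text
t18.7 tcp [0.5055 0.133  0.1109] yaw 11.7 F [ 0.2 -0.7  0.6] w 0.0388 
 shift now [ 5.59  0.05 -0.09] turn -0.0 shift after turn [ 5.59  0.05 -0.09] j6 -0.05
```

Emit:
carry_out --pt "1 2 0.05 -0.1 0" --pt "1 2.4 0 0 0" --pt "1 0.5 0 0 0" --pt "1 0.5 0 0 0" --pt "1 0.5 0 0 0" --pt "1 0.5 0 0 0" --pt "1 0.5 0 0 0" --pt "1 0 0 0 0"

```text
time: 19.5
tool_pos: [0.5064, 0.1339, 0.0421]
ee_rot: [0.599, 1.568, -0.768]
wrist_force: [1.3, -4.0, -0.2]
width: 0.0393
```

Emit:
carry_out --pt "1 0.5 0 0 0" --pt "1 0.5 0 0 0" --pt "1 0.5 0 0 0" --pt "1 0.25 0 0 0" --pt "1 0 0 0 0" --pt "1 0 0 0 0"

```text
time: 20.1
tool_pos: [0.506, 0.134, 0.0247]
ee_rot: [0.207, 1.569, -1.159]
wrist_force: [0.6, -5.3, 1.0]
width: 0.0389
```

```bash
python3 - <<'E'
from h import *
go([.5058,.134,.024],11.7); go([.456,-.0205,.16],11.7)
E
```

```text
t20.1 tcp [0.506  0.134  0.0247] yaw 11.7 F [ 0.6 -5.3  1. ] w 0.0389 
 shift now [ 0.07 -0.02 -0.  ] turn 0.0 shift after turn [ 0.07 -0.02 -0.  ] j6 -0.05
t20.1 tcp [0.506  0.134  0.0247] yaw 11.7 F [ 0.6 -5.3  1. ] w 0.0389 
 shift now [-13.51  -8.03  14.14] turn 0.0 shift after turn [-13.51  -8.02  14.14] j6 -0.05
```

Emit:
carry_out --pt "1 0.1 0 0 0" --pt "1 0 0 0 0" --pt "0.5 0 0 0 0" --pt "0.45 0 0 0 0" --pt "0.45 0 0 0 0" --pt "0.45 -1 0 0 0" --pt "0.45 -3 0 0 0" --pt "0.45 -4 0 0 0" --pt "0.45 -4 0 0 0" --pt "0.4 -1.5 0 0 0" --pt "0.4 0 -2 3.5 0" --pt "0.4 0 -2 3.5 0" --pt "0.4 0 -2 3.6 0" --pt "0.4 0 -2 3.6 0" --pt "0.4 0 0 0 0" --pt "0.4 0 0 0 0" --pt "0.4 0 0 0 0" --pt "0.4 0 0 0 0" --pt "0.4 0 0 0 0"

```text
time: 22.0
tool_pos: [0.4563, -0.0193, 0.1583]
ee_rot: [-2.695, 1.57, 2.225]
wrist_force: [0.9, -0.6, -0.3]
width: 0.0565
```

```bash
python3 - <<'E'
from h import *
snap('wrist','w8.png')
for p in disc('w8.png',.008): go([p[0],p[1],.001],11.7)
E
```

```text
disc px (359, 268) D 0.0348 [ 0.521  -0.0953  0.008 ]
 disc px (313, 189) D 0.0394 [ 0.4557 -0.0206  0.008 ]
t22.1 tcp [ 0.4563 -0.0194  0.1583] yaw 11.8 F [-0.2  0.2 -0.4] w 0.0565 
 shift now [15.73  4.78  8.76] turn 0.1 shift after turn [15.73  4.8   8.75] j6 -0.37
t22.1 tcp [ 0.4563 -0.0194  0.1583] yaw 11.8 F [-0.2  0.2 -0.4] w 0.0565 
 shift now [15.73 -0.08  0.11] turn 0.1 shift after turn [15.73 -0.08  0.11] j6 -0.37
```

Emit:
carry_out --pt "0.4 2 -0.08 0.1 0" --pt "0.4 4 0 0 0" --pt "0.4 4 0 0 0" --pt "0.4 3 0 0 0" --pt "0.4 2 0 0 0" --pt "0.4 0.7 0 0 0" --pt "0.4 0 0 0 0" --pt "0.4 0 0 0 0" --pt "1 0 0 0 0" --pt "1 0 0 0 0" --pt "1 0 0 0 0" --pt "1 0 0 0 0" --pt "1 0 0 0 0" --pt "1 0 0 0 0"

```text
time: 23.45
tool_pos: [0.456, -0.0214, 0.0019]
ee_rot: [1.45, 1.57, 0.084]
wrist_force: [-0.5, 1.3, 2.6]
width: 0.0388
```

```bash
python3 - <<'E'
from h import *
go([.506,.1335,.11],11.7)
E
```

```text
t23.4 tcp [ 0.456  -0.0214  0.0019] yaw 11.7 F [-0.5  1.3  2.6] w 0.0388 
 shift now [-10.8    8.06 -14.15] turn 0.0 shift after turn [-10.8    8.05 -14.16] j6 -0.38
```

Emit:
carry_out --pt "1 -1 0 0 0" --pt "1 -3 0 0 0" --pt "1 -4 0 0 0" --pt "1 -3 0 0 0" --pt "1 0 2 -2 0" --pt "1 0 3 -3 0" --pt "1 0 3.1 -3 0" --pt "1 0 0 0 0" --pt "1 0 0 0 0" --pt "1 0 0 0 0" --pt "1 0 0 0 0"

```text
time: 24.55
tool_pos: [0.518, 0.0724, 0.1115]
ee_rot: [-1.061, 1.57, -2.428]
wrist_force: [0.3, -0.4, -0.4]
width: 0.039
```

```bash
python3 - <<'E'
from h import *
snap('wrist','w9.png')
go([.506,.1335,.11],11.7)
E
```

```text
t24.6 tcp [0.5181 0.0724 0.1116] yaw 11.7 F [0.5 0.8 0.1] w 0.0387 
 shift now [ 0.16  0.05 -6.23] turn -0.0 shift after turn [ 0.16  0.06 -6.23] j6 -0.17
```

View pics/w9.png

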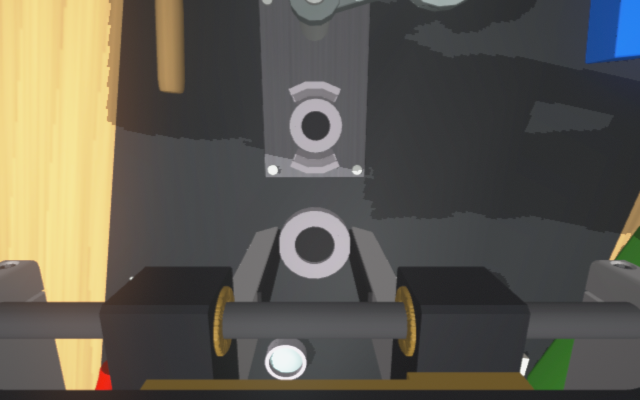

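The first spacer lies flat in the bore at (316,126) and the second is held at (315,244).

Emit:
carry_out --pt "1 0 0.06 -3 0" --pt "1 0 0 -2.6 0" --pt "1 0 0 -0.65 0" --pt "1 0 0 0 0" --pt "1 0 0 0 0" --pt "1 0 0 0 0" --pt "1 2 0 0 0" --pt "1 2.4 0 0 0" --pt "1 0.5 0 0 0" --pt "1 0.5 0 0 0" --pt "1 0.5 0 0 0" --pt "1 0.5 0 0 0" --pt "1 0 0 0 0" --pt "1 0 0 0 0"

```text
time: 26.0
tool_pos: [0.5071, 0.1336, 0.0479]
ee_rot: [0.458, 1.568, -0.908]
wrist_force: [0.6, -4.9, -0.4]
width: 0.0388
```

Emit:
carry_out --pt "1 0.5 0 0.05 0" --pt "1 0.5 0 0.05 0" --pt "1 0.4 0 0 0" --pt "1 0 0 0 0" --pt "1 0 0 0 0"

```text
time: 26.5
tool_pos: [0.5064, 0.1337, 0.033]
ee_rot: [-1.61, 1.57, -2.976]
wrist_force: [-0.6, -3.8, 0.3]
width: 0.0388
```

```bash
python3 - <<'E'
from h import *
go([.506,.1335,.033],11.7); go([.521,-.095,.16],11.7)
E
```

```text
t26.5 tcp [0.5064 0.1337 0.033 ] yaw 11.7 F [-0.6 -3.8  0.3] w 0.0388 
 shift now [ 0.   -0.05  0.01] turn 0.0 shift after turn [ 0.   -0.05  0.01] j6 -0.06
t26.5 tcp [0.5064 0.1337 0.033 ] yaw 11.7 F [-0.6 -3.8  0.3] w 0.0388 
 shift now [-12.7   -3.24  22.69] turn 0.0 shift after turn [-12.7   -3.22  22.69] j6 -0.06
```

Emit:
carry_out --pt "1 0.1 0 0 0" --pt "1 0 0 0 0" --pt "0.5 0 0 0 0" --pt "0.45 0 0 0 0" --pt "0.45 0 0 0 0" --pt "0.45 -1 0 0 0" --pt "0.45 -3 0 0 0" --pt "0.45 -4 0 0 0" --pt "0.45 -4 0 0 0" --pt "0.4 -0.7 -0.7 3.8 0" --pt "0.4 0 -0.5 3.8 0" --pt "0.4 0 -0.5 3.8 0" --pt "0.4 0 -0.5 3.8 0" --pt "0.4 0 -0.5 3.8 0" --pt "0.4 0 -0.5 3.6 0" --pt "0.4 0 0 0 0" --pt "0.4 0 0 0 0" --pt "0.4 0 0 0 0" --pt "0.4 0 0 0 0" --pt "0.4 0 0 0 0"

```text
time: 28.5
tool_pos: [0.5214, -0.0929, 0.1596]
ee_rot: [2.167, 1.57, 0.803]
wrist_force: [0.5, -0.4, 0.3]
width: 0.056
```

```bash
python3 - <<'E'
from h import *
snap('wrist','w10.png')
for p in disc('w10.png',.014): go([p[0],p[1],.004],11.7)
E
```

```text
disc px (316, 188) D 0.0395 [ 0.5232 -0.0918  0.014 ]
t28.6 tcp [ 0.5214 -0.0931  0.1596] yaw 11.8 F [-0.4 -0.3 -0.3] w 0.0564 
 shift now [15.56  0.2  -0.08] turn 0.1 shift after turn [15.56  0.2  -0.08] j6 -0.49
```

Emit:
carry_out --pt "0.4 2 0.2 -0.08 0" --pt "0.4 4 0 0 0" --pt "0.4 4 0 0 0" --pt "0.4 3 0 0 0" --pt "0.4 1.8 0 0 0" --pt "0.4 0.7 0 0 0" --pt "0.4 0 0 0 0" --pt "0.4 0 0 0 0" --pt "1 0 0 0 0" --pt "1 0 0 0 0" --pt "1 0 0 0 0" --pt "1 0 0 0 0" --pt "1 0 0 0 0" --pt "1 0 0 0 0"

```text
time: 29.95
tool_pos: [0.524, -0.0931, 0.0057]
ee_rot: [1.133, 1.569, -0.233]
wrist_force: [-0.5, 0.1, 5.5]
width: 0.0392
```

```bash
python3 - <<'E'
from h import *
go([.518,.0724,.12],11.7);go([.506,.1335,.12],11.7)
E
```

```text
t29.9 tcp [ 0.524  -0.0931  0.0057] yaw 11.7 F [-0.5  0.1  5.5] w 0.0392 
 shift now [-11.44   2.81 -16.32] turn 0.0 shift after turn [-11.44   2.8  -16.32] j6 -0.49
t29.9 tcp [ 0.524  -0.0931  0.0057] yaw 11.7 F [-0.5  0.1  5.5] w 0.0392 
 shift now [-11.45   2.88 -22.54] turn 0.0 shift after turn [-11.45   2.86 -22.55] j6 -0.49
```

Emit:
carry_out --pt "1 -1 0 0 0" --pt "1 -3 0 0 0" --pt "1 -4 0 0 0" --pt "1 -3.5 0 0 0" --pt "1 0 0.5 -3 0" --pt "1 0 0.5 -3.5 0" --pt "1 0 0.5 -3.5 0" --pt "1 0 0.6 -3.5 0" --pt "1 0 0.7 -2.8 0" --pt "1 0 0 0 0" --pt "1 0 0 0 0" --pt "1 0 0 0 0" --pt "1 0 0 0 0"

```text
time: 31.25
tool_pos: [0.5173, 0.0713, 0.1194]
ee_rot: [-0.964, 1.57, -2.331]
wrist_force: [-0.5, -1.1, -1.3]
width: 0.0391
```

```bash
python3 - <<'E'
from h import *
snap('wrist','w11.png')
go([.506,.1335,.12],11.7)
E
```

```text
t31.3 tcp [0.5174 0.0713 0.1194] yaw 11.6 F [-0.3 -0.1 -1. ] w 0.0391 
 shift now [-0.06  0.14 -6.32] turn -0.1 shift after turn [-0.06  0.15 -6.32] j6 -0.17
```

View pics/w11.png

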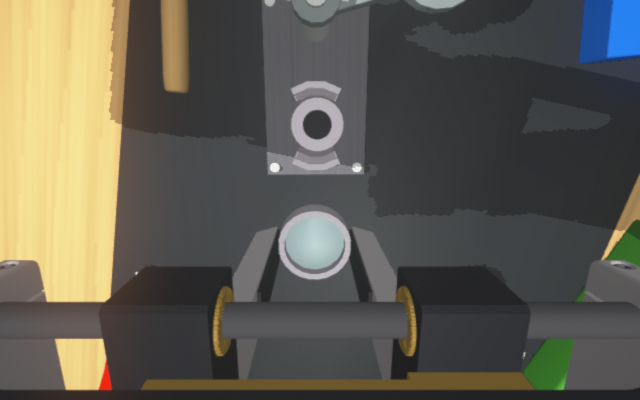

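Both spacers sit flat in the bore at (317,124) and the lens is held level at (315,241).

Emit:
carry_out --pt "1 0 0.14 -3 0" --pt "1 0 0 -2.6 0" --pt "1 0 0 -0.65 0" --pt "1 0 0 0 0" --pt "1 0 0 0 0" --pt "1 0 0 0 0" --pt "1 2 0 0 0" --pt "1 2 0 0 0" --pt "1 1 0 0 0" --pt "1 0.5 0 0 0" --pt "1 0.5 0 0 0" --pt "1 0 0 0 0" --pt "1 0 0 0 0"

```text
time: 32.6
tool_pos: [0.5061, 0.1335, 0.0598]
ee_rot: [0.113, 1.57, -1.253]
wrist_force: [-0.8, -1.7, -1.3]
width: 0.039
```

Emit:
carry_out --pt "1 0.5 0 0.05 0" --pt "1 0.5 0 0 0" --pt "1 0.4 0 0 0" --pt "1 0.15 0 0 0" --pt "1 0 0 0 0" --pt "1 0 0 0 0"

```text
time: 33.2
tool_pos: [0.506, 0.1332, 0.0437]
ee_rot: [-0.821, 1.57, -2.187]
wrist_force: [0.3, -3.0, 0.8]
width: 0.0392
```

```bash
python3 - <<'E'
from h import *
go([.506,.1335,.043],11.7)
E
```

```text
t33.2 tcp [0.506  0.1332 0.0437] yaw 11.7 F [ 0.3 -3.   0.8] w 0.0392 
 shift now [ 0.07  0.   -0.03] turn 0.0 shift after turn [ 0.07  0.   -0.03] j6 -0.06
```

Emit:
carry_out --pt "1 0.15 0 0 0" --pt "1 0 0 0 0" --pt "0.5 0 0 0 0" --pt "0.45 0 0 0 0" --pt "0.45 0 0 0 0" --pt "0.45 -1 0 0 0" --pt "0.45 -3 0 0 0" --pt "0.45 -4 0 0 0" --pt "0.45 -4 0 0 0" --pt "0.45 0 0 3 0" --pt "0.45 0 0 4 0" --pt "0.45 0 0 0 0" --pt "0.45 0 0 0 0" --pt "0.45 0 0 0 0" --pt "0.45 0 0 0 0"

```text
time: 34.7
tool_pos: [0.5201, 0.0659, 0.1624]
ee_rot: [-2.86, 1.57, 2.059]
wrist_force: [0.3, 0.6, -0.5]
width: 0.0517
```

```bash
python3 - <<'E'
from h import *
snap('wrist','w12.png')
cv2.imwrite('pics/c12.png',cv2.resize(cv2.imread('pics/w12.png')[0:240,190:510],(800,600)))
go([.599,.263,.16],117.3)
E
```

```text
t34.8 tcp [0.5201 0.0658 0.1624] yaw 11.8 F [0.7 0.4 0.7] w 0.0517 
 shift now [  0.25  11.76 -17.68] turn 74.5 shift after turn [  0.25 -13.9  -16.05] j6 -0.19
```

View pics/c12.png

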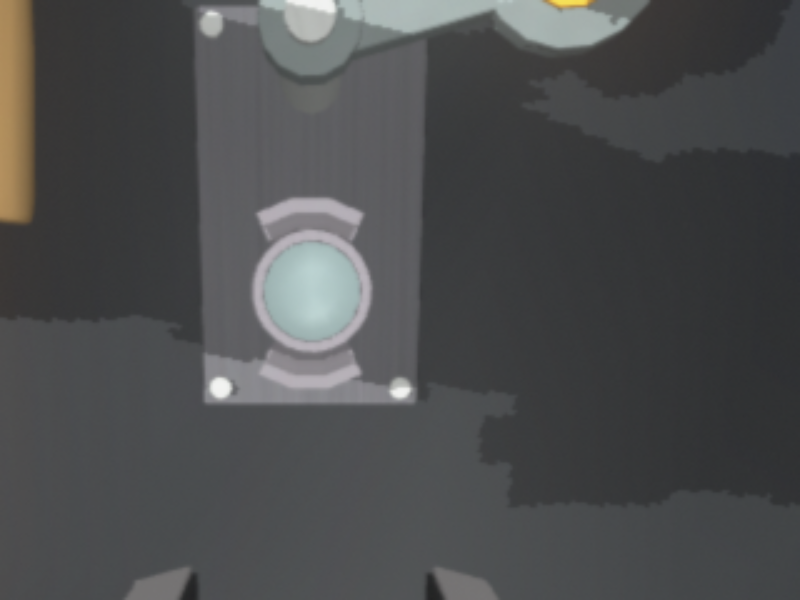

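The lens lies flat in the bore (crop 312,291). Next I turn and move over the bridge pin.

Emit:
carry_out --pt "0.45 0 0 0 -8.1" --pt "0.45 0 0 0 -8.1" --pt "0.45 0 0 0 -8.1" --pt "0.45 0 0 0 -8.1" --pt "0.45 0 0 0 -8.1" --pt "0.45 0 0 0 -8.1" --pt "0.45 0 0 0 -8.1" --pt "0.45 0 0 0 -8.1" --pt "0.45 0 0 0 -8.1" --pt "0.45 0 0 0 -8.1" --pt "0.45 0 0 0 -8.1" --pt "0.45 0 0 0 -8.1" --pt "0.45 0 0 0 -8.1" --pt "0.45 0 0 0 0" --pt "0.45 0 0 0 0"

```text
time: 36.25
tool_pos: [0.5202, 0.0654, 0.1624]
ee_rot: [1.878, 1.571, 2.349]
wrist_force: [-0.4, -0.7, -0.8]
width: 0.0519
```

Emit:
carry_out --pt "0.45 0 2.8 3.2 0" --pt "0.45 0 2.8 3.2 0" --pt "0.45 0 2.8 3.2 0" --pt "0.45 0 2.8 3.2 0" --pt "0.45 0 2.7 3.2 0" --pt "0.45 0 0 0 0" --pt "0.45 0 0 0 0" --pt "0.45 0 0 0 0" --pt "0.45 0 0 0 0" --pt "0.45 0 0 0 0"

```text
time: 37.25
tool_pos: [0.5996, 0.2603, 0.1632]
ee_rot: [-0.192, 1.57, 0.278]
wrist_force: [0.7, -0.2, -1.0]
width: 0.0521
```

```bash
python3 - <<'E'
from h import *
s=snap('wrist','w13.png')
go([.599,.263,.09],117.3); print(proj('w13.png',[.599,.263,.114]))
g=cv2.cvtColor(s['image'],cv2.COLOR_RGB2GRAY); u,v=proj('w13.png',[.599,.263,.114]).astype(int)
c=(g[v-60:v+60,u-60:u+60]>165).astype(np.uint8); n,l,st,ce=cv2.connectedComponentsWithStats(c)
for i in range(1,n):
    if 30<st[i,4]<1500: q=ce[i]+[u-60,v-60]; print(st[i].tolist(),q,ray('w13.png',*q,.114))
E
```

```text
t37.3 tcp [0.5997 0.2604 0.1632] yaw 117.0 F [ 0.7 -0.6 -0.4] w 0.0518 
 shift now [7.32 0.26 0.05] turn -0.3 shift after turn [7.32 0.26 0.06] j6 -1.72
[318.73240159 217.92329072]
[27, 0, 65, 30, 915] [316.99125683 171.1420765 ] [0.56959353 0.24663728 0.114     ]
[53, 56, 12, 12, 107] [316.6728972  218.14018692] [0.59980689 0.26176454 0.114     ]
```

Emit:
carry_out --pt "0.45 2 0.1 0.1 -0.3" --pt "0.45 3 0 0 0" --pt "0.45 2 0 0 0" --pt "0.45 0.5 0 0 0" --pt "0.45 0 0 0 0" --pt "1 0 0 0 0" --pt "1 0 0 0 0" --pt "1 0 0 0 0" --pt "1 0 0 0 0" --pt "1 0 0 0 0" --pt "1 0 0 0 0" --pt "1 0 0 0 0"

```text
time: 38.5
tool_pos: [0.6002, 0.2628, 0.0877]
ee_rot: [-0.082, 1.57, 0.395]
wrist_force: [-0.5, 0.1, 1.6]
width: 0.0095
```

```bash
python3 - <<'E'
from h import *
go([.5158,.0863,.09],11.7); o,R=state()
P=np.array([.4908,.2067]); v=o['tool_pos'][:2]-P; r=np.hypot(*v); a=np.degrees(np.arctan2(v[1],v[0])); n=20; tot=a+78.3; st=tot/n
ch=2*r*np.sin(np.radians(st/2)); print('r',r,'ang',a,'sweep',tot,'step',st,'chord',ch*100)
# chord dir in tool axes at row start
d=np.array([np.cos(np.radians(a-st)),np.sin(np.radians(a-st))])*r-v; print((R.T@[*d,0])*100)
E
```

```text
t38.5 tcp [0.6002 0.2628 0.0877] yaw 117.3 F [-0.5  0.1  1.6] w 0.0095 
 shift now [ -0.23 -11.8  -15.6 ] turn -74.4 shift after turn [ -0.23  11.84 -15.57] j6 -1.72
r 0.12293779033014242 ang 27.151753620819022 sweep 105.45175362081902 step 5.272587681040951 chord 1.1309237618446681
[ 1.35119220e-05 -1.12954366e+00 -5.58541229e-02]
```

Emit:
carry_out --pt "1 0 -1.13 -0.05 5.3" --pt "1 0 -1.13 -0.05 5.3" --pt "1 0 -1.13 -0.05 5.3" --pt "1 0 -1.13 -0.05 5.3" --pt "1 0 -1.13 -0.05 5.3" --pt "1 0 -1.13 -0.05 5.3" --pt "1 0 0 0 0" --pt "1 0 0 0 0" --pt "1 0 0 0 0"

```text
time: 39.4
tool_pos: [0.6135, 0.1973, 0.0877]
ee_rot: [-1.139, 1.571, -1.215]
wrist_force: [-1.8, -1.0, 1.9]
width: 0.0092
```

```bash
cat > arc.py <<'E'
from h import *
P=np.array([.4908,.2067]); o,R=state(); v=o['tool_pos'][:2]-P; a=np.degrees(np.arctan2(v[1],v[0]))
print('r',np.hypot(*v),'ang left',a+78.3); go([.5158,.0863,.088],a-90)
E
python3 arc.py
```

```text
r 0.12304466106967772 ang left 73.9052870199069
t39.4 tcp [0.6135 0.1973 0.0877] yaw 85.6 F [-1.8 -1.   1.9] w 0.0092 
 shift now [ -0.03 -11.81  -8.9 ] turn 0.0 shift after turn [ -0.03 -11.81  -8.89] j6 -1.27
```

Works perfectly; 14 more steps of 5.28°, with the last slightly over to meet the stop.

Emit:
carry_out --pt "1 0 -1.13 -0.05 5.3" --pt "1 0 -1.13 -0.05 5.3" --pt "1 0 -1.13 -0.05 5.3" --pt "1 0 -1.13 -0.05 5.3" --pt "1 0 -1.13 -0.05 5.3" --pt "1 0 -1.13 -0.05 5.3" --pt "1 0 -1.13 -0.05 5.3" --pt "1 0 -1.13 -0.05 5.3" --pt "1 0 -1.13 -0.05 5.3" --pt "1 0 -1.13 -0.05 5.3" --pt "1 0 -1.13 -0.05 5.3" --pt "1 0 -1.13 -0.05 5.3" --pt "1 0 -1.13 -0.05 5.3" --pt "1 0 0 0 0" --pt "1 0 0 0 0" --pt "1 0 0 0 0"

```text
time: 41.0
tool_pos: [0.5275, 0.0886, 0.0877]
ee_rot: [0.181, 1.569, -1.098]
wrist_force: [-0.7, -4.8, 1.6]
width: 0.0093
```

```bash
python3 arc.py
```

```text
r 0.1236415497623319 ang left 5.556848688207111
t41.0 tcp [0.5275 0.0886 0.0877] yaw 16.7 F [-0.7 -4.8  1.6] w 0.0093 
 shift now [-0.03 -1.19 -0.11] turn -0.5 shift after turn [-0.03 -1.18 -0.12] j6 -0.23
```

Emit:
carry_out --pt "1 0 -0.6 -0.05 2.5" --pt "1 0 -0.6 -0.05 2.5" --pt "1 0 -0.2 0 0" --pt "1 0 -0.2 0 0" --pt "1 0 0 0 0" --pt "1 0 0 0 0"

```text
time: 41.6
tool_pos: [0.5154, 0.0855, 0.0877]
ee_rot: [1.226, 1.562, -0.141]
wrist_force: [10.2, -4.2, -4.4]
width: 0.0094
```

```bash
python3 arc.py
```

```text
r 0.12368757333753369 ang left -0.21389624275749952
t41.6 tcp [0.5154 0.0855 0.0877] yaw 11.7 F [10.2 -4.2 -4.4] w 0.0094 
 shift now [-0.03  0.05 -0.07] turn 0.2 shift after turn [-0.03  0.05 -0.07] j6 -0.15
```

Emit:
carry_out --pt "0.6 0 0.3 0 0" --pt "0.6 0 0 0 0" --pt "0.45 0 0 0 0" --pt "0.45 -2 0 0 0" --pt "0.45 -3 0 0 0" --pt "0.45 -2 0 0 0" --pt "0.45 0 -0.2 -2.5 0" --pt "0.45 0 0 -2.3 0" --pt "0.45 0 0 0 0" --pt "0.45 0 0 0 0" --pt "0.45 0 0 0 0" --pt "0.45 0 0 0 0" --pt "0.45 0 0 0 0"

```text
time: 42.9
tool_pos: [0.5025, 0.1328, 0.1573]
ee_rot: [-1.795, 1.571, 3.12]
wrist_force: [-0.9, 0.5, -0.2]
width: 0.0519
```

```bash
python3 - <<'E'
from h import *
snap('wrist','w14.png'); snap('scene','s14.png')
go([.506,.133,.112],11.7)
W='w14.png'; print(proj(W,[.506,.133,.13]))
for t in (150,165): disc(W,.13,.042,thr=t)
E
```

```text
t43.0 tcp [0.5024 0.1329 0.1574] yaw 11.6 F [-0.9 -0.2  0.2] w 0.0514 
 shift now [4.54 0.35 0.07] turn -0.1 shift after turn [4.54 0.35 0.07] j6 -0.05
[319.31345111 227.48999524]
```

View pics/w14.png

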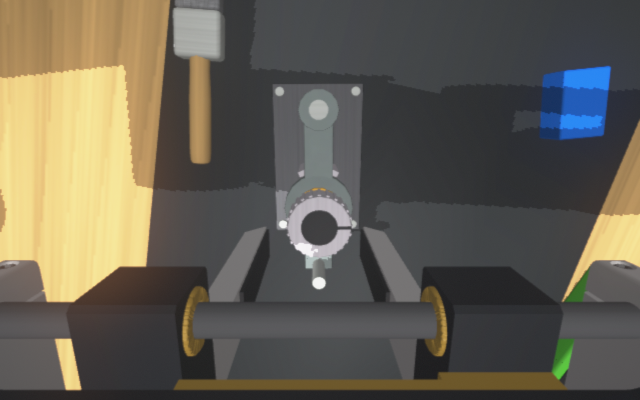

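The bridge is closed and straight, with the ring at (319,228), exactly where predicted, and the pin at (319,283).

Emit:
carry_out --pt "0.45 0 0.35 0.07 0" --pt "0.45 0 0 0 -8.3" --pt "0.45 0 0 0 -8.3" --pt "0.45 0 0 0 -8.3" --pt "0.45 0 0 0 -8.3" --pt "0.45 0 0 0 -8.3" --pt "0.45 0 0 0 -8.3" --pt "0.45 0 0 0 -8.3" --pt "0.45 0 0 0 -8.3" --pt "0.45 0 0 0 -8.3" --pt "0.45 0 0 0 -8.3" --pt "0.45 0 0 0 -8.3" --pt "0.45 0 0 0 -8.3" --pt "0.45 0 0 0 -8.3" --pt "0.45 0 0 0 -8.3" --pt "0.45 0 0 0 -8.3" --pt "0.45 0 0 0 0" --pt "0.45 0 0 0 0" --pt "0.45 0 0 0 0"

```text
time: 44.9
tool_pos: [0.506, 0.1334, 0.1575]
ee_rot: [0.736, 1.571, 1.54]
wrist_force: [0.7, 0.5, 0.6]
width: 0.0514
```

```bash
python3 - <<'E'
from h import *
go([.506,.133,.112])
E
```

```text
t44.9 tcp [0.506  0.1334 0.1575] yaw 136.0 F [0.7 0.5 0.6] w 0.0514 
 shift now [ 4.55 -0.03 -0.03] turn 0.0 shift after turn [ 4.55 -0.03 -0.03] j6 -2.22
```

Emit:
carry_out --pt "0.45 2 0 0 0" --pt "0.45 2 0 0 0" --pt "0.45 0.55 0 0 0" --pt "0.45 0 0 0 0" --pt "0.45 0 0 0 0" --pt "1 0 0 0 0" --pt "1 0 0 0 0" --pt "1 0 0 0 0" --pt "1 0 0 0 0" --pt "1 0 0 0 0" --pt "1 0 0 0 0"

```text
time: 46.0
tool_pos: [0.5065, 0.1338, 0.1131]
ee_rot: [-0.351, 1.569, 0.455]
wrist_force: [-0.8, 1.8, 5.0]
width: 0.0412
```

Emit:
carry_out --pt "1 0.09 0 0 8" --pt "1 0.09 0 0 8" --pt "1 0.09 0 0 8" --pt "1 0.09 0 0 8" --pt "1 0.09 0 0 8" --pt "1 0 0 0 0" --pt "1 0 0 0 0"

```text
time: 46.7
tool_pos: [0.5069, 0.1331, 0.1086]
ee_rot: [-0.246, 1.568, -0.139]
wrist_force: [0.2, 1.1, 5.7]
width: 0.0412
```

```bash
python3 - <<'E'
from h import *
go([.506,.133,.1075]); print(state()[0]['wrist_torque'])
E
```

```text
t46.7 tcp [0.5069 0.1331 0.1086] yaw 96.1 F [0.2 1.1 5.7] w 0.0412 
 shift now [ 0.11 -0.   -0.09] turn 0.0 shift after turn [ 0.11 -0.   -0.09] j6 -1.53
[ 0.00325383  0.06634848 -0.06995559]
```

Emit:
carry_out --pt "1 0.09 0 0 8" --pt "1 0.09 0 0 8" --pt "1 0.09 0 0 8" --pt "1 0.09 0 0 8" --pt "1 0.09 0 0 8" --pt "1 0.09 0 0 8" --pt "1 0.09 0 0 8" --pt "1 0.09 0 0 8" --pt "1 0.09 0 0 8" --pt "1 0.09 0 0 8" --pt "1 0.09 0 0 8" --pt "1 0.09 0 0 8" --pt "1 0.09 0 0 8" --pt "1 0.09 0 0 8" --pt "1 0.09 0 0 8" --pt "1 0.09 0 0 8" --pt "1 0.09 0 0 8" --pt "1 0.09 0 0 8" --pt "1 0.09 0 0 8" --pt "1 0 0 0 0"

```text
time: 48.7
tool_pos: [0.5057, 0.1327, 0.0916]
ee_rot: [0.935, 1.57, -1.614]
wrist_force: [-2.2, -1.6, 6.6]
width: 0.0413
```

Emit:
carry_out --pt "1 0.05 0 0 5" --pt "1 0.05 0 0 5" --pt "1 0.05 0 0 5" --pt "1 0.05 0 0 5" --pt "1 0.05 0 0 5" --pt "1 0.05 0 0 5" --pt "1 0 0 0 4" --pt "1 0 0 0 0" --pt "1 0 0 0 0"

```text
time: 49.6
tool_pos: [0.5053, 0.133, 0.0881]
ee_rot: [0.753, 1.569, -2.385]
wrist_force: [-3.4, 0.1, 6.5]
width: 0.0412
```

```bash
python3 - <<'E'
from h import *
go([.506,.133,.0875]); print(state()[0]['wrist_torque'])
E
```

```text
t49.6 tcp [0.5053 0.133  0.0881] yaw -89.8 F [-3.4  0.1  6.5] w 0.0412 
 shift now [ 0.06  0.   -0.07] turn 0.0 shift after turn [ 0.06  0.   -0.07] j6 1.72
[-0.12959766  0.78328778  0.31375988]
```

Emit:
carry_out --pt "0.52 0 0 0 0" --pt "0.5 0 0 0 0" --pt "0.5 0 0 0 0" --pt "0.5 0 0 0 0" --pt "0.5 -1 0 0 0" --pt "0.5 -3 0 0 0" --pt "0.5 -3 0 0 0" --pt "0.5 -3 0 0 0" --pt "0.5 0 0 0 -8.5" --pt "0.5 0 0 0 -8.5" --pt "0.5 0 0 0 -8.5" --pt "0.5 0 0 0 -8.5" --pt "0.5 0 0 0 -8.5" --pt "0.5 0 0 0 -8.5" --pt "0.5 0 0 0 -8.5" --pt "0.5 0 0 0 -8.5" --pt "0.5 0 0 0 -8.5" --pt "0.5 0 0 0 -8.5" --pt "0.5 0 0 0 -8.5" --pt "0.5 0 0 0 -8"

```text
time: 51.6
tool_pos: [0.5061, 0.1334, 0.1882]
ee_rot: [1.536, 1.57, 0.174]
wrist_force: [-0.5, -0.2, 0.3]
width: 0.047
```

Emit:
carry_out --pt "0.5 0 0 3 0" --pt "0.5 0 0 3 0" --pt "0.5 0 0 0 0" --pt "0.5 0 0 0 0" --pt "0.5 0 0 0 0" --pt "0.5 0 0 0 0"

```text
time: 52.2
tool_pos: [0.5179, 0.0755, 0.1876]
ee_rot: [2.466, 1.57, 1.099]
wrist_force: [-0.2, -0.5, -0.6]
width: 0.0475
```

```bash
python3 - <<'E'
from h import *
snap('wrist','w15.png'); go([.472,.392,.16],11.7)
S='side0.png'
# slit search on ring top rim
def slit(f,z):
    g=cv2.cvtColor(cv2.imread('pics/'+f),cv2.COLOR_BGR2GRAY)
    a=np.arange(0,360,5); q=[]
    for t in a:
        u,v=proj(f,[.506+.016*np.cos(np.radians(t+11.7)),.133+.016*np.sin(np.radians(t+11.7)),z]); q.append(int(g[int(round(v)),int(round(u))]))
    print(f,z,[(int(t),x) for t,x in zip(a,q) if x<150], np.median(q))
slit('w14.png',.13)
for z in (.13,.105): slit('w15.png',z)
E
```

```text
t52.2 tcp [0.5179 0.0755 0.1875] yaw 11.7 F [ 0.3  0.1 -0.4] w 0.0471 
 shift now [  2.76   1.93 -31.92] turn 0.0 shift after turn [  2.76   1.92 -31.92] j6 -0.17
w14.png 0.13 [(0, 79), (355, 127)] 188.0
w15.png 0.13 [(135, 79)] 180.0
w15.png 0.105 [(135, 97), (140, 79)] 180.0
```

The ring's slit went from 0° to about −222°, which matches the full 3.9 rad. On to the knob.

Emit:
carry_out --pt "0.2 0 0.24 -3 0" --pt "0.2 0 0.24 -4 0" --pt "0.2 0 0.24 -4 0" --pt "0.2 0 0.24 -4 0" --pt "0.2 0 0.24 -4 0" --pt "0.2 0 0.24 -4 0" --pt "0.2 0 0.24 -4 0" --pt "0.2 0 0.24 -3.4 0" --pt "0.2 0 0 0 0" --pt "0.2 0 0 0 0" --pt "0.2 0 0 0 0" --pt "0.2 0 0 0 0"

```text
time: 53.45
tool_pos: [0.4758, 0.3752, 0.1876]
ee_rot: [0.791, 1.57, -0.578]
wrist_force: [0.4, -0.2, 0.5]
width: 0.0753
```

```bash
python3 - <<'E'
from h import *
s=snap('wrist','w16.png'); go([.472,.392,.16],11.7); u,v=proj('w16.png',[.472,.392,.06]); u,v=int(u),int(v); print(u,v)
cv2.imwrite('pics/c16.png',cv2.resize(s['image'][max(v-75,0):v+75,u-100:u+100,::-1],(800,600),interpolation=cv2.INTER_CUBIC)); print('crop origin',u-100,max(v-75,0))
E
```

```text
t53.5 tcp [0.4759 0.3752 0.1877] yaw 11.5 F [-1.   0.5  0.1] w 0.0754 
 shift now [ 2.77 -0.04 -1.73] turn -0.2 shift after turn [ 2.77 -0.04 -1.73] j6 0.37
313 174
crop origin 213 99
```

View pics/c16.png

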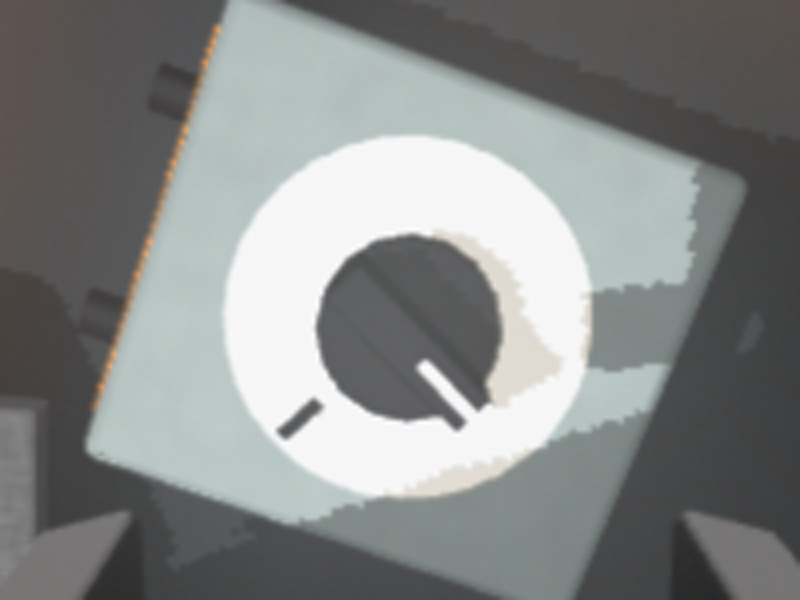

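Clear view of the dial: the pointer runs from (423,365) to (472,417) on the bar, and the index mark from (318,405) to (284,435). The dial centre is at (408,316).

```bash
cat > knob.py <<'E'
from h import *
W='w16.png'; f=lambda x,y,z:ray(W,213+x/4,99+y/4,z)[:2]
C=f(408,316,.052); Sk=f(409,327,.061); print('centre',C.round(4),Sk.round(4)); c=(C+Sk)/2
an=lambda v:np.degrees(np.arctan2(v[1],v[0]))
a,b=f(423,365,.084),f(472,417,.084); m,n=f(318,405,.053),f(284,435,.053)
print('pointer end',np.linalg.norm(b-c),an(b-c),an(a-c),'line dir',an(b-a)); print('mark r',np.linalg.norm((m+n)/2-c),an((m+n)/2-c),'line dir',an(n-m))
E
python3 knob.py; python3 - <<'E'
from h import *
# subpixel: white pointer and dark mark by PCA
W='w16.png'; g=cv2.cvtColor(cv2.imread('pics/'+W),cv2.COLOR_BGR2GRAY)
def pc(x0,x1,y0,y1,cond,z):
    ys,xs=np.nonzero(cond(g[y0:y1,x0:x1])); p=np.array([ray(W,x+x0,y+y0,z)[:2] for x,y in zip(xs,ys)]); m=p.mean(0); d=np.linalg.svd(p-m)[2][0]; print(len(p),m.round(4),np.degrees(np.arctan2(d[1],d[0])))
pc(280,296,196,208,lambda q:q<150,.053)
pc(316,330,188,202,lambda q:q>170,.084)
ys,xs=np.nonzero(g[150:210,280:345]<110); 
E
```

```text
centre [0.4743 0.3876] [0.4747 0.3867]
pointer end 0.021192527538084302 -37.89755744142791 -44.1130233875877 line dir -35.76817107869914
mark r 0.03602454251126518 -124.78245485882822 line dir -126.62627328169161
38 [0.4533 0.3584] -126.1184028314974
57 [0.4831 0.3799] -34.64308500513484
```

Emit:
carry_out --pt "0.4 0 -0.04 -1.2 -8.5" --pt "0.5 0 0 0 -8.5" --pt "0.5 0 0 0 -8.5" --pt "0.5 0 0 0 -8.5" --pt "0.5 0 0 0 -8.5" --pt "0.5 0 0 0 0" --pt "0.5 0 0 0 0" --pt "0.5 0 0 0 0" --pt "0.5 0 0 0 0"

```text
time: 54.4
tool_pos: [0.4728, 0.3878, 0.1874]
ee_rot: [1.871, 1.571, 1.243]
wrist_force: [-0.4, 0.6, 0.2]
width: 0.0472
```

```bash
python3 - <<'E'
from h import *
go([.4745,.387,.067],54)
E
```

```text
t54.4 tcp [0.4728 0.3878 0.1874] yaw 54.1 F [-0.4  0.6  0.2] w 0.0472 
 shift now [12.04  0.04  0.19] turn 0.1 shift after turn [12.04  0.04  0.19] j6 -0.35
```

Emit:
carry_out --pt "0.5 3 0.04 0.2 0" --pt "0.5 4 0 0 0" --pt "0.5 3 0 0 0" --pt "0.5 1.5 0 0 0" --pt "0.5 0.5 0 0 0" --pt "0.5 0 0 0 0" --pt "1 0 0 0 0" --pt "1 0 0 0 0" --pt "1 0 0 0 0" --pt "1 0 0 0 0" --pt "1 0 0 0 0" --pt "1 0 0 0 0" --pt "1 0 0 0 0"

```text
time: 55.7
tool_pos: [0.474, 0.3863, 0.0679]
ee_rot: [-1.551, 1.569, -2.177]
wrist_force: [-3.6, -3.9, 4.2]
width: 0.0106
```

```bash
python3 - <<'E'
from h import *
go([.4745,.387,.067],-36.3);print(state()[0]['wrist_torque'])
E
```

```text
t55.7 tcp [0.474  0.3863 0.0679] yaw 54.1 F [-3.6 -3.9  4.2] w 0.0106 
 shift now [ 0.09  0.08 -0.  ] turn -89.6 shift after turn [0.09 0.   0.08] j6 -0.35
[-0.8273807   0.68557482  0.00512782]
```

Emit:
carry_out --pt "1 0 -0.07 0 0" --pt "1 0 0 0 8.2" --pt "1 0 0 0 8.2" --pt "1 0 0 0 8.2" --pt "1 0 0 0 8.2" --pt "1 0 0 0 8.2" --pt "1 0 0 0 8.2" --pt "1 0 0 0 8.2" --pt "1 0 0 0 8.2" --pt "1 0 0 0 8.2" --pt "1 0 0 0 8.2" --pt "1 0 0 0 8.2" --pt "1 0 0 0 0.2" --pt "1 0 0 0 0" --pt "1 0 0 0 0" --pt "1 0 0 0 0"

```text
time: 57.3
tool_pos: [0.4741, 0.3863, 0.0679]
ee_rot: [1.543, 1.571, -0.659]
wrist_force: [-3.0, -3.5, 5.5]
width: 0.0108
```

```bash
python3 - <<'E'
from h import *
go([.4745,.387,.067],-36.3);print(state()[0]['wrist_torque'])
E
```

```text
t57.3 tcp [0.4741 0.3863 0.0679] yaw -36.2 F [-3.  -3.5  5.5] w 0.0108 
 shift now [ 0.09 -0.01 -0.07] turn 0.1 shift after turn [ 0.09 -0.01 -0.07] j6 1.22
[-0.68351899  0.63179042  0.00469475]
```

Release, rise and back off along the same view for a check.

Emit:
carry_out --pt "0.7 0 0 0 0" --pt "0.5 0 0 0 0" --pt "0.5 0 0 0 0" --pt "0.5 0 0 0 0" --pt "0.5 -2 0 0 0" --pt "0.5 -4 0 0 0" --pt "0.3 -4 0 0 0" --pt "0.2 -2 0 0 0" --pt "0.2 0 0 0 -8.5" --pt "0.2 0 0 0 -8.5" --pt "0.2 0 0 0 -8.5" --pt "0.2 0 0 0 -8.5" --pt "0.2 0 0 0 -8.5" --pt "0.2 0 0 0 -5.5" --pt "0.2 0 0 1.2 0" --pt "0.2 0 0 0 0" --pt "0.2 0 0 0 0" --pt "0.2 0 0 0 0" --pt "0.2 0 0 0 0"

```text
time: 59.2
tool_pos: [0.4766, 0.3748, 0.1874]
ee_rot: [2.759, 1.571, 1.393]
wrist_force: [-0.3, 1.4, 0.3]
width: 0.0749
```

```bash
python3 - <<'E'
from h import *
s=snap('wrist','w17.png'); b=snap('scene','s17.png'); go([.472,.392,.16],11.7)
u,v=map(int,proj('w17.png',[.4743,.387,.06])); print(u-70,v-60)
k=cv2.resize(s['image'][v-60:v+60,u-70:u+70],(560,480),interpolation=cv2.INTER_CUBIC)
t=np.zeros((600,800,3),np.uint8); t[:480,:560]=k; t[300:600,400:800]=cv2.resize(b['image'][90:240,250:450],(400,300)); t[0:300,565:800]=cv2.resize(b['image'][180:360,130:271],(235,300))
cv2.imwrite('pics/c17.png',t[:,:,::-1])
E
```

```text
t59.3 tcp [0.4765 0.3749 0.1874] yaw 11.7 F [-0.6 -0.2  1. ] w 0.0753 
 shift now [ 2.74 -0.1  -1.77] turn 0.0 shift after turn [ 2.74 -0.1  -1.77] j6 0.37
244 119
```

View pics/c17.png

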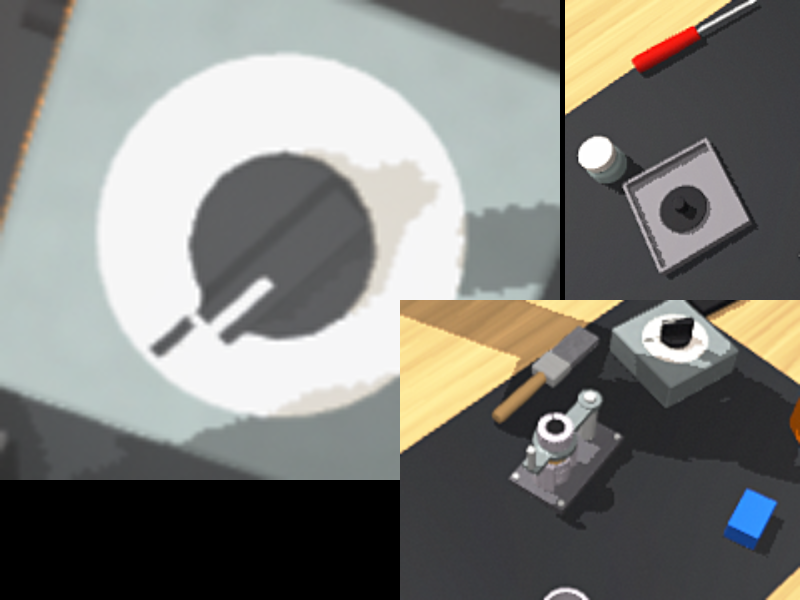

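The cap is in the tray, the bridge is closed with the ring down, and the pointer and mark lines are about parallel. A numeric check of the two lines follows.

```bash
python3 - <<'E'
from h import *
c=np.array([.4743,.387])
def pc(W,x0,x1,y0,y1,cond,z):
    g=cv2.cvtColor(cv2.imread('pics/'+W),cv2.COLOR_BGR2GRAY)
    q=cond(g[y0:y1,x0:x1]).astype(np.uint8); n,l,st,_=cv2.connectedComponentsWithStats(q); k=1+np.argmax(st[1:,4]); ys,xs=np.nonzero(l==k)
    p=np.array([ray(W,x+x0,y+y0,z)[:2] for x,y in zip(xs,ys)]); m=p.mean(0); d=np.linalg.svd(p-m)[2][0]; v=m-c
    print(W,len(p),(p.min(0),p.max(0)),'r %.4f'%np.hypot(*v),'from c %.1f'%np.degrees(np.arctan2(v[1],v[0])),'line %.1f'%(np.degrees(np.arctan2(d[1],d[0]))%180))
m=lambda q:q<150; w=lambda q:q>170
pc('w16.png',280,296,196,208,m,.053); pc('w16.png',316,330,188,202,w,.084)
pc('w17.png',281,293,197,209,m,.053); pc('w17.png',297,312,188,200,w,.084)
# centre from skirt dark blob and dial in w17
for z,pts in ((.052,(281,235)),(.061,(282,246))): print(ray('w17.png',244+pts[0]/4,119+pts[1]/4,z))
E
```

```text
w16.png 38 (array([0.44930787, 0.353632  ]), array([0.45695019, 0.36304911])) r 0.0355 from c -126.3 line 53.9
w16.png 57 (array([0.4768485 , 0.37545446]), array([0.48906796, 0.38453421])) r 0.0113 from c -39.1 line 145.4
w17.png 39 (array([0.44896775, 0.35330694]), array([0.45677034, 0.36273468])) r 0.0359 from c -126.3 line 52.1
w17.png 58 (array([0.46214758, 0.37170074]), array([0.47247217, 0.38286768])) r 0.0119 from c -124.1 line 52.0
[0.4742148  0.38745058 0.052     ]
[0.47463813 0.38654635 0.061     ]
```

```bash
python3 -c "
from bench import robot
print(robot.close_job(), robot.get_obs()['time'])"
```

```text
the job is handed in; nothing more can be done
the job is handed in; nothing more can be done
```

The job is handed in at about 59 s of the 210 s allowed, and every step was done in the order asked.

- **Cap:** it lies flat in the grey tray, confirmed in the final picture.
- **Stack:** the filter went in first, then both spacers found on the bench, then the lens. Each showed flat in the bore in the picture taken after it was placed. The lens was knocked a few centimetres aside during the run, so I measured it again before picking it up. While lowering the parts I felt about 3 to 5 N of side force from the bore wall.
- **Bridge and ring:** the bridge was swung until it met its stop at about 10 N, and a picture showed it straight over the barrel. I turned the ring 226° clockwise and it moved down 25 mm. Its slit mark shows about 222° of turn, and the full travel is 223.5°.
- **Knob:** I turned it about 90° clockwise. The index mark is at −126.3°. The pointer measures −124° from the assumed knob centre, −128° along its own line, about −125.3° from the before and after pictures together, and −126.2° from the gripper's angle at release. These disagree by up to 4°, which fits about 0.5 mm of error in the assumed knob centre; the best estimate is within about 1° of the mark.
- **Jar and breadboard:** the jar stands by the tray and the arm never worked near the breadboard. I did not measure either one again at the end.

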